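# Make up the coffee board and the tea board

## Task

Make up two serving kits from the things on the worktop: on the rectangular board, lay the trivet in the middle of the square cork inlay with the moka pot standing centred on the trivet, and stand the small espresso cup centred on the round inlay; on the round-ended board, stand the short glass canister centred on the larger inlay and the milk jug centred on the smaller one. Set everything down upright without dropping it, let go, and leave the tall canister and the big mug where they are.

Things in the scene. Friction and masses are not known exactly. Their poses are not given: they have to be found in the camera images.
- coffee_board: Fixed serving board for coffee: dark wood, plainly rectangular with square corners, 120 (own x) x 200 (own y) x 10 mm thick. Two flush cork inlays mark its places: a square one (84 mm sides) centred 50 mm along own +y and a round one (64 mm across) centred 50 mm along own -y. Origin: centre of its underside, on the worktop; its top is 10 mm higher.
- tea_board: Fixed serving board for tea: dark wood with fully rounded ends, 120 (own x) x 200 (own y) x 10 mm thick. Two flush round cork inlays mark its places: the larger (86 mm across) centred 50 mm along own +y and the smaller (64 mm across) centred 50 mm along own -y. Origin: centre of its underside, on the worktop; its top is 10 mm higher.
- trivet: Loose small grey ribbed trivet, 66 x 66 mm square and 10 mm thick, lying flat, about 0.06 kg. Origin: centre of its underside; sides along own x and y, z up.
- moka_pot: Loose round stainless stove-top coffee pot, 115 mm high with its black lid knob (14 mm across, the top 10 mm); lower body 60 mm across up to 44 mm, waist 50 mm across at 56 mm, straight upper body 54 mm across from 64 to 98 mm height. The black handle points along own +x, to 65 mm from the axis; the short spout along own -x. About 0.35 kg. Origin: on the axis, at its underside; z up. Easily gripped across own y on the upper body at about 82 mm height.
- cup: Loose small white espresso cup without a handle: 60 mm across, 55 mm high, foot 46 mm across, straight sides from 16 mm height up to the rim; about 0.13 kg. Origin: centre of its underside, z up.
- canister: Loose SHORT glass canister with a clamp lid of glass held by a steel wire: 64 mm across, 75 mm high with the lid, about 0.26 kg. Wire and clasp stand 5 mm off the sides at own +y and -y, so grip it across own x, at about 40 mm height. Origin: centre of its underside, z up. The lid does not open.
- milk_jug: Loose small white ceramic milk jug, a straight cylinder 56 mm across and 75 mm high, handle along own +x reaching 54 mm from the axis, small spout along own -x; about 0.18 kg. Grip it across own y at about 50 mm height. Origin: centre of its underside, z up.
- tall_canister: Loose TALL glass canister of the same make, 74 mm across and 105 mm high; not part of either kit, leave it alone. Origin: centre of its underside.
- mug: Loose big white mug, 76 mm across, 92 mm high, with a handle along own +y; not part of either kit, leave it alone. Origin: centre of its underside.
- saucer: Fixed patterned saucer, 120 mm across and 12 mm high, beside the boards; not part of either kit. Origin: centre of its underside.

How it is judged:
By the outcome, as a careful person would: the job done as asked, in the order asked, and still so for the second after the job is handed in, with the robot touching nothing.
It also fails if it takes over 138 s, if anything falls off the work surface, if the arm or the gripper's body presses on something with over 40 N, if the wrist force passes 120 N, or if a joint passes its speed limit or range.

## Robot

A 6-joint arm with a two-finger parallel gripper is mounted at the origin on the work surface. World frame = base frame: x ahead of the robot, y to its left, z up, the work surface at z = 0. Lengths are in m, angles in rad, forces in N, time in s.
With the tool pointing down it reaches from about 0.275 to 0.825 m from the base axis. Payload 4.9 kg.
Tool frame: the origin (TCP) lies on the centre line of the jaws, within the pads' length; the fingertips stand 19 mm ahead of it and the grasp point (between the pads) is the TCP; z points along the fingers, y is the direction in which the jaws open and shut (so a half turn about z gives the same grasp; the last joint's range is limited). The gripper opens to 85 mm and grips with 20 to 120 N. Pads are 22 mm wide; open, the fingers measure 114 mm over their backs; the gripper's body (76 mm by 85 mm) begins 54 mm behind the grasp point. The pads swing forward as they close: fully open they stand 13 mm farther back than shut.
Start: joints at [1.162, 0.326, -0.193, 1.052, 0, 1.437], TCP at [0.149, 0.529, 0.25] pointing down, gripper open.
Joint ranges: [-2.65, 2.65], [-0.97, 1.79], [-1.3, 1.35], [-1.93, 2.1], [-1.47, 1.37], [-3.14, 3.14]. Speed limits (rad/s): [2.57, 2.57, 3.14, 3.14, 3.14, 3.14].

## Interface

Orientations are given as a rotation vector (axis times angle).
In Python, from bench import env, imaging gives the robot as it stands.
- The arm moves only by the tool apply_moves, never from a script. Its argument "rows" is a list of rows, each a list of 7 numbers: the shift along the tool's x, y, z in mm, then the turn, a rotation vector about the tool's x, y, z in rad, then the finger opening in mm, from 0 to 85.4. A call has 1 to 12 rows; each row shifts and turns the commanded pose from where the row before left it, along the tool's axes as they then stand; what a row does not reach is not made up. A row lasts 1/8 s, in which the tool goes at most 62.5 mm and 10.7 degrees, less where a joint would pass 70% of its speed; a pose out of reach is approached as far as the arm can. A call with a gripper value outside its range is refused whole. The fingers move at their own pace and stop on an object; "newtons" is the grip in N (left out, the last holds). Time passes only in rows, so rows that do not move let the fingers close. It gives the time, the measured TCP pose, the force and the opening at its end, in the units of the state.
- env.get_state(): the state, without advancing time (a new reading comes with each control period).
- imaging.grab_frame(name): name is "scene" or "side" or "wrist"; returns the picture (480x640x3 uint8, red, green, blue); there is no depth.
- imaging.get_calibration(name): a dict with "fx", "fy", "cx", "cy" (pixels), "pose" (4x4, takes a point from camera to world coordinates). Camera axes: x right, y down, z forward; pixel columns grow to the right and rows downward; lengths in m; the calibration is good to about 2 mm. The wrist camera is an equidistant fisheye: a pixel r from the principal point sees the ray r / f radians off the axis. A picture is of the moment at which its call begins: read the wrist's pose just before it. get_calibration takes no time and is no camera call; for the wrist camera it gives the pose at the moment of the call.
- env.finish_job(): hands the job in, once; it reports no verdict.
Trained networks look in the newest picture that a camera, given by its name, has taken for a name from the list of things; names that differ only in an ending like _2 or _b are one class to them, and where a whole thing is asked for, a point or a joint stands for the part that bears it (a point fixed in the world has none). Each returns a list of dicts, best first, with "confidence" (0 to 1); they miss things now and then, are a little off and sometimes report something else, mostly with a low value. They report only what shows in the picture. A call takes as long as a camera call.
- imaging.look_for(label, camera): "point" ([column, row] in pixels, amid what is visible of it).
- imaging.masks_of(label, camera): "mask" (480x640 bool, what is visible of it) and "point" ([column, row] in pixels, amid what is visible of it).
The state is a dict: "clock": time; "qpos": joint angles; "joint_velocities": joint speeds; "joint_efforts": joint torques, N m; "position": TCP position; "ee_rot": TCP orientation; "ft_force": force on the tool from outside, world axes, zero at the start; "moment": the same for the moment, N m; "grip_width": opening from 0.0 (shut) to 1.0 (fully open).
Only numpy, scipy, OpenCV 4.12 (cv2) and the standard library are available. Lean on these libraries where they do the work, as an engineer would, in place of code of your own. Each camera call takes 0.05 s, during which the arm holds its last target.

## Working session

There is one attempt and no reset: what is moved stays moved. The work goes in short steps, Python scripts to look and compute and a tool call to move; the robot and the scene stay as the last step left them, time stands still between calls to the robot, and variables do not carry over. Pictures are saved under pics/ and viewed, and the job is handed in when it is done.

Besides the shell and the picture viewer there is one more tool, called after "Request:" by a JSON object that holds its "api" and its "payload", one argument or row to a line. apply_moves: Moves the arm, as the interface text tells. Its arguments: {"type":"object","properties":{"rows":{"type":"array","items":{"type":"array","items":{"type":"number"}}},"newtons":{"type":"number"}},"required":["rows"]}

```bash
ls; mkdir -p pics; python3 - <<'E'
from bench import env, imaging
import cv2,json
s=env.get_state();print(s)
for n in ["scene","side","wrist"]:
    f=imaging.grab_frame(n);cv2.imwrite(f"pics/a_{n}.png",f[:,:,::-1]);c=imaging.get_calibration(n);print(n,c)
E
```

```text
pics
{'clock': 0.0, 'qpos': array([ 1.16181171e+00,  3.26931986e-01, -1.93565321e-01,  1.05203350e+00,
       -3.40583835e-05,  1.43664788e+00]), 'joint_velocities': array([-0.00080192, -0.00032446,  0.00069283, -0.0005399 ,  0.00104704,
        0.00051723]), 'joint_efforts': array([ 1.99513699e-03, -4.43399549e+01,  2.62441814e+01,  1.53213856e-02,
        1.65810320e-04, -2.69032881e-06]), 'position': array([0.14901324, 0.52885437, 0.24951535]), 'ee_rot': array([-4.30294767e-01, -3.11154735e+00,  2.63865827e-03]), 'ft_force': array([-1.01046835, -0.77250534,  0.30889083]), 'moment': array([ 0.03028432, -0.00313312,  0.01224372]), 'grip_width': 1.000792003029643}
scene {'fx': 569.765100480519, 'fy': 569.765100480519, 'cx': 321.2573206914607, 'cy': 241.047574788626, 'pose': array([[-0.16515883,  0.67078379, -0.72302951,  1.36544651],
       [ 0.98621317,  0.11998031, -0.11396627,  0.09377725],
       [ 0.01030258, -0.73188376, -0.68135161,  0.84422102],
       [ 0.        ,  0.        ,  0.        ,  1.        ]])}
side {'fx': 483.4758760739009, 'fy': 483.4758760739009, 'cx': 315.236423602184, 'cy': 245.90030082583635, 'pose': array([[ 0.77778475, -0.46627622,  0.42147049,  0.05953698],
       [-0.62827261, -0.59597963,  0.50008181, -0.56338377],
       [ 0.01801157, -0.65375437, -0.75649244,  0.83942479],
       [ 0.        ,  0.        ,  0.        ,  1.        ]])}
wrist {'fx': 371.64829954431775, 'fy': 371.64829954431775, 'cx': 315.5175626237305, 'cy': 236.09860513318858, 'pose': array([[ 0.27217499,  0.92969564,  0.24816685,  0.08659076],
       [ 0.96224557, -0.26241515, -0.07226169,  0.54629274],
       [-0.00205864,  0.25846528, -0.96601835,  0.37358697],
       [ 0.        ,  0.        ,  0.        ,  1.        ]])}
```

View pics/a_scene.png

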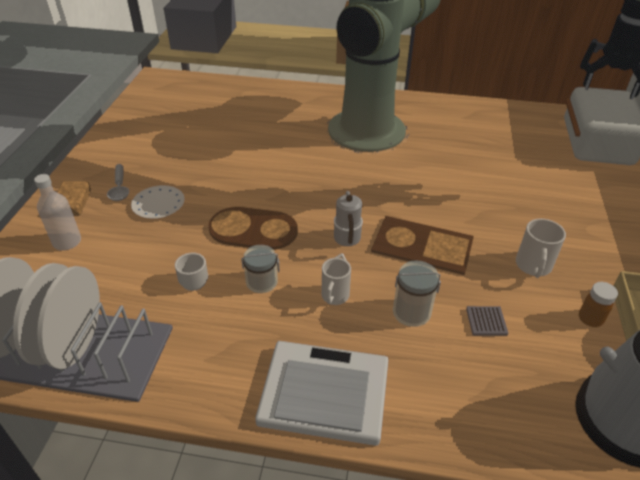

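View pics/a_side.png

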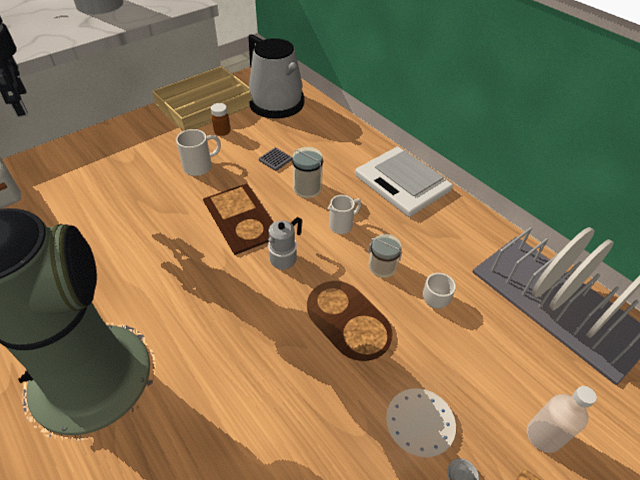

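View pics/a_wrist.png

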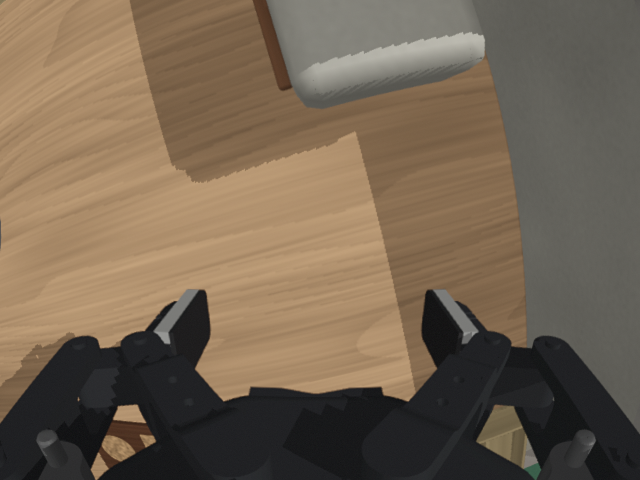

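The scene shows all items in the clear: tea board about (253,228), coffee board (423,244), moka (348,220), cup (192,271), short canister (261,268), jug (336,280), tall canister (416,292), trivet (487,320), mug (540,248). I'll take masks in both cameras next.

```bash
python3 - <<'E'
from bench import env, imaging
import cv2,numpy as np,pickle
L=["coffee_board","tea_board","trivet","moka_pot","cup","canister","milk_jug","tall_canister","mug","saucer"]
D={}
for cam in ["scene","side"]:
    f=imaging.grab_frame(cam)
    D[cam]=dict(img=f,cal=imaging.get_calibration(cam),m={})
    vis=f.copy()
    for i,l in enumerate(L):
        r=imaging.masks_of(l,cam)
        D[cam]['m'][l]=r
        print(cam,l,[(round(x['confidence'],2),np.round(x['point']).tolist(),int(x['mask'].sum())) for x in r[:3]])
        if r:
            col=tuple(int(v) for v in np.random.RandomState(i).randint(0,255,3))
            cs,_=cv2.findContours(r[0]['mask'].astype(np.uint8),cv2.RETR_EXTERNAL,cv2.CHAIN_APPROX_NONE)
            cv2.drawContours(vis,cs,-1,(255,0,0),1)
            cv2.putText(vis,l,tuple(int(v) for v in r[0]['point']),0,0.35,(0,255,255),1)
    cv2.imwrite(f"pics/m_{cam}.png",vis[:,:,::-1])
pickle.dump(D,open("d.pkl","wb"))
print(env.get_state()['clock'])
E
```

```text
scene coffee_board [(0.71, [424.0, 246.0], 3692)]
scene tea_board [(0.61, [251.0, 229.0], 3034)]
scene trivet [(0.78, [488.0, 324.0], 1011)]
scene moka_pot [(0.65, [349.0, 216.0], 1262)]
scene cup []
scene canister [(0.67, [261.0, 268.0], 1450), (0.32, [252.0, 230.0], 3068)]
scene milk_jug [(0.92, [339.0, 281.0], 1251)]
scene tall_canister [(0.88, [416.0, 290.0], 2481)]
scene mug [(0.61, [539.0, 243.0], 2089)]
scene saucer [(0.68, [156.0, 202.0], 1372)]
side coffee_board [(0.89, [239.0, 214.0], 3025)]
side tea_board [(0.7, [348.0, 318.0], 4593)]
side trivet [(0.74, [273.0, 156.0], 506)]
side moka_pot [(0.84, [282.0, 244.0], 1301)]
side cup [(0.61, [437.0, 291.0], 902)]
side canister [(0.87, [385.0, 254.0], 1183)]
side milk_jug [(0.84, [342.0, 211.0], 927)]
side tall_canister [(0.78, [307.0, 173.0], 1394), (0.62, [383.0, 252.0], 1199)]
side mug [(0.95, [195.0, 151.0], 1384), (0.18, [420.0, 424.0], 3697)]
side saucer [(0.98, [424.0, 423.0], 3741)]
1.25
```

View pics/m_scene.png

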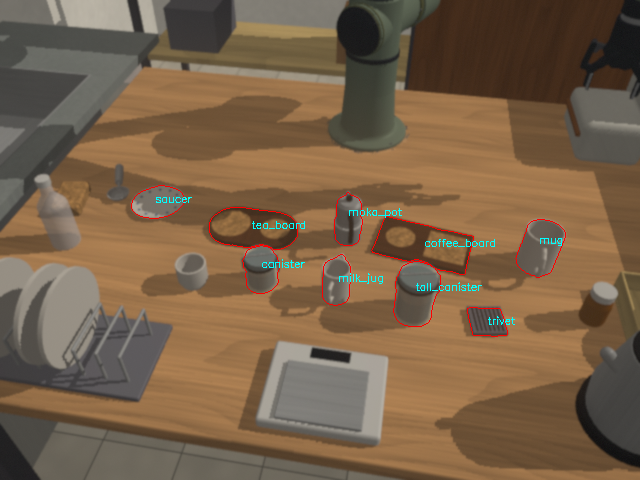

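View pics/m_side.png

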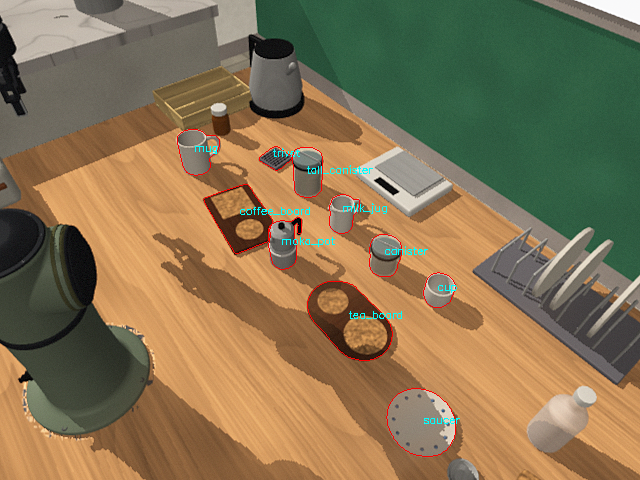

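```bash
cat > fit.py <<'E'
import numpy as np,cv2
from scipy.optimize import minimize
T=np.linspace(0,2*np.pi,48,endpoint=False)
def ring(r,z,cx=0,cy=0): return np.c_[cx+r*np.cos(T),cy+r*np.sin(T),0*T+z]
def cyl(*p): # profile list (r,z): consecutive frusta
    return [np.r_[ring(*a),ring(*b)] for a,b in zip(p[:-1],p[1:])]
def box(x0,x1,y0,y1,z0,z1): return np.array([[x,y,z] for x in(x0,x1) for y in(y0,y1) for z in(z0,z1)],float)
M=dict(
 coffee_board=[box(-.06,.06,-.1,.1,0,.01)],
 tea_board=[np.r_[ring(.06,z,0,.04) ,ring(.06,z2,0,-.04)] for z,z2 in((0,0),(.01,.01))],
 trivet=[box(-.033,.033,-.033,.033,0,.01)],
 moka_pot=cyl((.03,0),(.03,.044),(.025,.056),(.027,.064),(.027,.098),(.012,.105),(.007,.105),(.007,.115))+[box(.025,.065,-.006,.006,.08,.092),box(.053,.065,-.006,.006,.04,.092),box(-.036,-.025,-.006,.006,.085,.098)],
 cup=cyl((.023,0),(.03,.016),(.03,.055)),
 canister=cyl((.032,0),(.032,.075))+[box(-.006,.006,-.037,.037,.03,.065)],
 milk_jug=cyl((.028,0),(.028,.075))+[box(.026,.054,-.005,.005,.055,.065),box(.026,.054,-.005,.005,.015,.025),box(.045,.054,-.005,.005,.015,.065),box(-.035,-.026,-.008,.008,.06,.075)],
 tall_canister=cyl((.037,0),(.037,.105)),
 mug=cyl((.038,0),(.038,.092)),saucer=cyl((.04,0),(.06,.012)))
M['tea_board']=[np.r_[ring(.06,0,0,.04),ring(.06,0,0,-.04),ring(.06,.01,0,.04),ring(.06,.01,0,-.04)]]
def proj(P,cal,fish=False):
    Ti=np.linalg.inv(cal['pose']); q=P@Ti[:3,:3].T+Ti[:3,3]
    if fish:
        rr=np.hypot(q[:,0],q[:,1]); th=np.arctan2(rr,q[:,2]); k=th/np.maximum(rr,1e-9)
        return np.c_[cal['fx']*q[:,0]*k+cal['cx'],cal['fy']*q[:,1]*k+cal['cy']]
    return np.c_[cal['fx']*q[:,0]/q[:,2]+cal['cx'],cal['fy']*q[:,1]/q[:,2]+cal['cy']]
def place(P,x,y,a,z=0):
    c,s=np.cos(a),np.sin(a); return np.c_[c*P[:,0]-s*P[:,1]+x,s*P[:,0]+c*P[:,1]+y,P[:,2]+z]
S=4
def render(name,pose,cal,roi,fish=False,z=0):
    x0,y0,x1,y1=roi; im=np.zeros(((y1-y0)*S,(x1-x0)*S),np.uint8)
    for P in M[name]:
        u=proj(place(P,*pose,z=z),cal,fish); h=cv2.convexHull(((u-[x0,y0]+.5)*S*16).astype(np.int32))
        cv2.fillConvexPoly(im,h,255,shift=4)
    return cv2.resize(im,(x1-x0,y1-y0),interpolation=cv2.INTER_AREA)/255.
def fit(name,views,x0,angles=(0,),z=0):
    """views: list of (cal,mask,fish)"""
    R=[]
    for cal,m,f in views:
        ys,xs=np.nonzero(m); R.append((max(xs.min()-15,0),max(ys.min()-15,0),min(xs.max()+16,640),min(ys.max()+16,480)))
    def cost(p):
        c=0
        for (cal,m,f),r in zip(views,R):
            a=render(name,p,cal,r,f,z); b=m[r[1]:r[3],r[0]:r[2]].astype(float)
            a=cv2.GaussianBlur(a,(0,0),1.2); b=cv2.GaussianBlur(b,(0,0),1.2)
            c+=np.abs(a-b).sum()/b.sum()
        return c/len(views)
    out=[]
    for a in angles:
        s=np.array([[0,0,0],[.01,0,0],[0,.01,0],[0,0,.25]])+[x0[0],x0[1],a]
        r=minimize(cost,s[0],method='Nelder-Mead',options=dict(initial_simplex=s,xatol=1e-4,fatol=1e-5,maxiter=200)); out.append((r.fun,r.x))
    out.sort(key=lambda t:t[0]); return out
def ray0(px,cal,z=0):
    d=cal['pose'][:3,:3]@[(px[0]-cal['cx'])/cal['fx'],(px[1]-cal['cy'])/cal['fy'],1]; o=cal['pose'][:3,3]
    return (o+d*(z-o[2])/d[2])[:2]
E
cat > f1.py <<'E'
import pickle; from fit import *
D=pickle.load(open('d.pkl','rb'))
f=D['scene']['img'][250:295,168:216].astype(float)
m=np.zeros((480,640),bool); sat=(f.max(2)-f.min(2))/(f.max(2)+1); 
k=(sat<.28).astype(np.uint8); n,lab,st,_=cv2.connectedComponentsWithStats(k); j=1+np.argmax(st[1:,4]); print('cup px',st[j])
k=(lab==j).astype(np.uint8);cs,_=cv2.findContours(k,cv2.RETR_EXTERNAL,cv2.CHAIN_APPROX_NONE);cv2.drawContours(k,cs,-1,1,-1)
m[250:295,168:216]=k>0
D['scene']['m']['cup']=[dict(mask=m)]
nA=dict(coffee_board=8,tea_board=8,trivet=3,moka_pot=12,milk_jug=12,canister=8)
res={}
for n in M:
    V=[(D[c]['cal'],D[c]['m'][n][0]['mask'],False) for c in('scene','side')]
    ys,xs=np.nonzero(V[1][1]); x0=ray0((xs.mean(),ys.mean()),V[1][0],.03)
    k=nA.get(n,1); A=np.linspace(0,(np.pi/2 if n=='trivet' else 2*np.pi),k,endpoint=False)
    o=fit(n,V,x0,A); res[n]=o[0][1]
    a=fit(n,V[:1],o[0][1],[o[0][1][2]])[0]; b=fit(n,V[1:],o[0][1],[o[0][1][2]])[0]
    print(n,np.round(o[0][0],3),np.round(o[0][1],4),'| alt',[(round(t[0],3),round(t[1][2]%6.283,2)) for t in o[1:4]],'|scene',np.round(a[1],3),round(a[0],3),'side',np.round(b[1],3),round(b[0],3))
pickle.dump(res,open('res.pkl','wb'))
for c in('scene','side'):
    v=cv2.resize(D[c]['img'],None,fx=2.5,fy=2.5,interpolation=cv2.INTER_CUBIC)
    for n in M:
        r=render(n,res[n],D[c]['cal'],(0,0,640,480)); r=cv2.resize(r,None,fx=2.5,fy=2.5)
        cs,_=cv2.findContours((r>.5).astype(np.uint8),cv2.RETR_EXTERNAL,cv2.CHAIN_APPROX_NONE); cv2.drawContours(v,cs,-1,(0,255,0),1)
        P=place(np.array([[0,0,0.01],[.05,0,.01],[0,.05,.01],[0,-.05,.01]]),*res[n]); u=(proj(P,D[c]['cal'])*2.5).astype(int)
        cv2.line(v,u[0].tolist(),u[1].tolist(),(255,0,0),1);cv2.circle(v,u[0].tolist(),2,(255,0,255),-1)
        if 'board' in n: cv2.circle(v,u[2].tolist(),3,(0,0,255),-1);cv2.circle(v,u[3].tolist(),3,(255,255,0),-1)
    v=v[430:430+450,380:1180+300] if c=='scene' else v[280:1160,440:1200]
    v=v if max(v.shape[1]/800,v.shape[0]/600)<=1 else cv2.resize(v,None,fx=min(800/v.shape[1],600/v.shape[0]),fy=min(800/v.shape[1],600/v.shape[0]),interpolation=cv2.INTER_AREA)
    cv2.imwrite(f'pics/fit_{c}.png',v[:,:,::-1])
E
python3 f1.py
```

```text
cup px [  7   3  33  37 976]
coffee_board 0.071 [ 0.4431  0.1711 -0.1666] | alt [(np.float64(0.071), np.float64(2.98)), (np.float64(0.072), np.float64(2.97)), (np.float64(0.072), np.float64(6.12))] |scene [ 0.444  0.17  -0.181] 0.058 side [ 0.443  0.173 -0.172] 0.077
tea_board 0.031 [ 0.4569 -0.2028  3.1146] | alt [(np.float64(0.031), np.float64(6.26)), (np.float64(0.031), np.float64(3.12)), (np.float64(0.031), np.float64(6.26))] |scene [ 0.458 -0.203  3.111] 0.044 side [ 0.457 -0.203  3.113] 0.013
trivet 0.11 [ 0.6377  0.2978 -1.3938] | alt [(np.float64(0.11), np.float64(0.18)), (np.float64(0.112), np.float64(0.19))] |scene [ 0.637  0.296 -1.454] 0.128 side [ 0.637  0.301 -1.372] 0.063
moka_pot 0.083 [4.4590e-01 5.8000e-03 6.5893e+00] | alt [(np.float64(0.084), np.float64(0.31)), (np.float64(0.084), np.float64(0.3)), (np.float64(0.085), np.float64(0.3))] |scene [4.440e-01 5.000e-03 6.463e+00] 0.063 side [0.447 0.007 6.58 ] 0.092
cup 0.057 [ 0.6335 -0.2793  0.2681] | alt [] |scene [ 0.632 -0.281  0.471] 0.06 side [ 0.633 -0.279  0.332] 0.045
canister 0.079 [ 0.6092 -0.1453 -0.2165] | alt [(np.float64(0.079), np.float64(2.93)), (np.float64(0.083), np.float64(1.33)), (np.float64(0.083), np.float64(4.47))] |scene [ 0.61  -0.145 -0.23 ] 0.071 side [ 0.607 -0.146  0.106] 0.074
milk_jug 0.085 [6.1630e-01 5.8000e-03 6.3616e+00] | alt [(np.float64(0.085), np.float64(0.08)), (np.float64(0.085), np.float64(0.08)), (np.float64(0.085), np.float64(0.08))] |scene [6.160e-01 5.000e-03 6.163e+00] 0.073 side [0.617 0.007 6.347] 0.08
tall_canister 0.057 [0.635  0.1574 0.6543] | alt [] |scene [0.637 0.157 0.688] 0.054 side [0.635 0.159 0.752] 0.049
mug 0.076 [0.4568 0.403  0.4533] | alt [] |scene [0.459 0.402 0.433] 0.029 side [0.457 0.405 0.515] 0.111
saucer 0.027 [ 0.4142 -0.4397 -0.4012] | alt [] |scene [ 0.416 -0.44  -0.318] 0.017 side [ 0.414 -0.439 -0.339] 0.009
```

View pics/fit_scene.png

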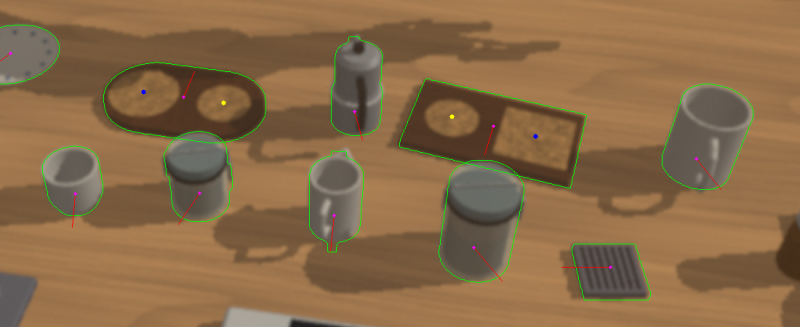

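View pics/fit_side.png

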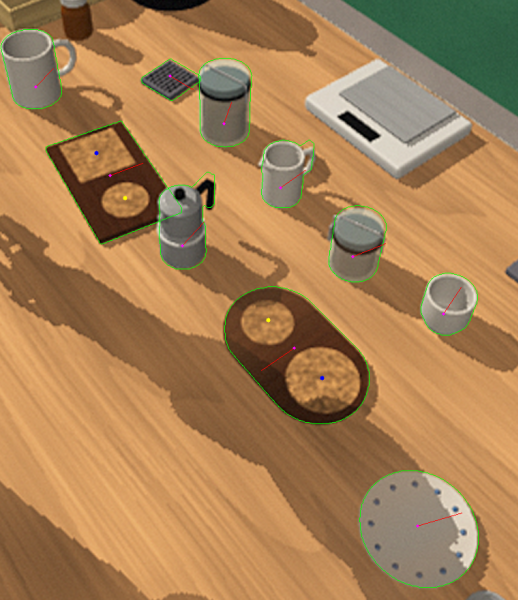

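The fits sit well on all outlines, and both cameras agree to about 2 mm. Inlays also match: blue is the square/large one, yellow the small round one.

```bash
cat > h.py <<'E'
from bench import env, imaging
import numpy as np,cv2,sys
from scipy.spatial.transform import Rotation as Ro
def st():
    s=env.get_state(); R=Ro.from_rotvec(s['ee_rot']).as_matrix(); return s,np.array(s['position']),R
def go(x,y,z,yaw=None):
    s,p,R=st(); d=R.T@(np.array([x,y,z])-p)*1000
    cy=np.arctan2(R[1,1],R[0,1]); 
    print('t %.2f'%s['clock'],'pos',np.round(p*1000,1),'yaw %.3f'%cy,'tilt z',np.round(R[:,2],4),'q',np.round(s['qpos'],2),'F',np.round(s['ft_force'],1),'grip %.1f'%(s['grip_width']*85.4))
    print('shift tool mm',np.round(d,1),end=' ')
    if yaw is not None:
        e=(yaw-cy+np.pi/2)%np.pi-np.pi/2; print('turn z %.3f'%(-e))
E
python3 - <<'E'
from h import *
go(.6377,.2978,.14,.177+np.pi/2)
# cork inlay centres by colour
import pickle; from fit import *
D=pickle.load(open('d.pkl','rb')); res=pickle.load(open('res.pkl','rb'))
for c in D:
  hsv=cv2.cvtColor(D[c]['img'],cv2.COLOR_RGB2HSV)
  for b in('coffee_board','tea_board'):
    for sgn in(1,-1):
      P=place(np.array([[0,.05*sgn,.01]]),*res[b]); u=proj(P,D[c]['cal'])[0]
      m=render(b,res[b],D[c]['cal'],(0,0,640,480))>.9
      k=(m&(hsv[...,2]>D[c]['img'][m].max(1).mean()*1.0)).astype(np.uint8)
      k=cv2.morphologyEx(cv2.morphologyEx(k,2,np.ones((3,3))),3,np.ones((5,5)))
      n,lab,stt,cen=cv2.connectedComponentsWithStats(k); ii=[i for i in range(1,n) if stt[i,4]>60]
      j=min(ii,key=lambda i:np.hypot(*(cen[i]-u)))
      print(c,b,sgn,'model',np.round(P[0,:2],4),'cork',np.round(ray0(cen[j],D[c]['cal'],.01),4),stt[j,4])
E
```

```text
t 1.25 pos [149.2 529.4 250.3] yaw 1.296 tilt z [ 0. -0. -1.] q [ 1.16  0.33 -0.19  1.05 -0.    1.44] F [-0.5  0.1  0.8] grip 85.2
shift tool mm [-533.   -90.4  110.3] turn z -0.452
scene coffee_board 1 model [0.4514 0.2204] cork [0.4535 0.2191] 1112
scene coffee_board -1 model [0.4348 0.1218] cork [0.4356 0.1203] 470
scene tea_board 1 model [ 0.4556 -0.2528] cork [ 0.4597 -0.2513] 748
scene tea_board -1 model [ 0.4583 -0.1528] cork [ 0.4573 -0.1546] 453
side coffee_board 1 model [0.4514 0.2204] cork [0.4501 0.2189] 846
side coffee_board -1 model [0.4348 0.1218] cork [0.4334 0.121 ] 440
side tea_board 1 model [ 0.4556 -0.2528] cork [ 0.4574 -0.2503] 1160
side tea_board -1 model [ 0.4583 -0.1528] cork [ 0.455 -0.154] 629
```

Request:
{"api": "apply_moves", "payload": {
  "rows": [
    [-25,-4,0,0,0,0,80],
    [-53,-9,0,0,0,0,80],
    [-57,-10,0,0,0,0,80],
    [-57,-10,0,0,0,0,80],
    [-57,-10,0,0,0,0,80],
    [-57,-10,0,0,0,0,80],
    [-57,-10,0,0,0,0,80],
    [-57,-10,0,0,0,0,80],
    [-55,-9,0,0,0,0,80],
    [-43,-6,0,0,0,0,80],
    [-15,-2.4,0,0,0,0,80]
  ],
  "newtons": 40
}}

```text
clock: 2.62
position: [0.6398, 0.296, 0.2494]
ee_rot: [-0.435, -3.111, 0.0]
ft_force: [0.2, -0.1, -0.7]
grip_width: 0.938
```

Request:
{"api": "apply_moves", "payload": {
  "rows": [
    [0,0,25,0,0,-0.1,80],
    [0,0,35,0,0,-0.15,80],
    [0,0,35,0,0,-0.15,80],
    [0,0,15,0,0,-0.05,80],
    [0,0,0,0,0,0,80]
  ]
}}

```text
clock: 3.25
position: [0.6359, 0.298, 0.1387]
ee_rot: [0.275, -3.126, 0.001]
ft_force: [-0.3, 0.4, -0.1]
grip_width: 0.938
```

```bash
cat > wl.py <<'E'
from h import *; from fit import *; import pickle
def wl(name,x0,angles,z=0,tag='w'):
    cal=imaging.get_calibration('wrist'); f=imaging.grab_frame('wrist'); r=imaging.masks_of(name,'wrist')
    print([(round(q['confidence'],2),np.round(q['point']).tolist(),int(q['mask'].sum())) for q in r])
    v=f.copy()
    if r:
        o=fit(name,[(cal,r[0]['mask'],True)],x0,angles,z); print(name,np.round(o[0][0],3),np.round(o[0][1],4))
        for q,col in((r[0]['mask'],(255,0,0)),(render(name,o[0][1],cal,(0,0,640,480),True,z)>.5,(0,255,0))):
            cs,_=cv2.findContours(q.astype(np.uint8),cv2.RETR_EXTERNAL,cv2.CHAIN_APPROX_NONE); cv2.drawContours(v,cs,-1,col,1)
    cv2.imwrite(f'pics/{tag}.png',v[:,:,::-1])
E
python3 - <<'E'
from wl import *
go(.6377,.2978,.14,.177+np.pi/2)
wl('trivet',(.6377,.2978),[.177],tag='w1')
E
```

```text
t 3.25 pos [635.9 298.  138.7] yaw 1.746 tilt z [-0.0036 -0.001  -1.    ] q [0.33 0.69 0.12 1.   0.   0.16] F [-0.3  0.4 -0.1] grip 80.1
shift tool mm [-1.8 -0.5 -1.3] turn z -0.001
[(0.82, [314.0, 232.0], 8613)]
trivet 0.018 [0.6348 0.2958 0.1669]
```

View pics/w1.png

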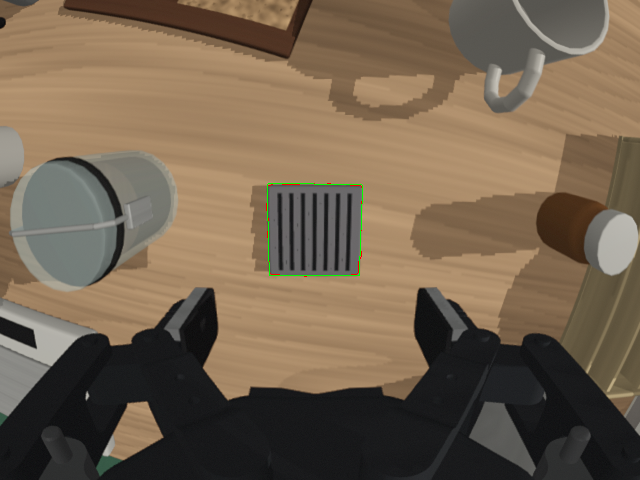

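Request:
{"api": "apply_moves", "payload": {
  "rows": [
    [0.5,-2,10,0,0.0035,0.008,76],
    [0,0,30,0,0,0,76],
    [0,0,35,0,0,0,76],
    [0,0,22,0,0,0,76],
    [0,0,6,0,0,0,76],
    [0,0,0,0,0,0,76]
  ]
}}

```text
clock: 4.1
position: [0.6375, 0.2957, 0.0377]
ee_rot: [0.262, -3.128, 0.0]
ft_force: [0.5, 0.7, 0.2]
grip_width: 0.891
```

```bash
python3 - <<'E'
from h import *
go(.6348,.2958,.025,1.738)
f=imaging.grab_frame('wrist'); cv2.imwrite('pics/w2.png',f[:,:,::-1])
E
```

```text
t 4.10 pos [637.5 295.7  37.7] yaw 1.738 tilt z [-3.1e-03 -5.0e-04 -1.0e+00] q [0.33 0.79 0.02 0.81 0.   0.16] F [0.5 0.7 0.2] grip 76.1
shift tool mm [ 2.6  0.6 12.7] turn z -0.000
```

View pics/w2.png

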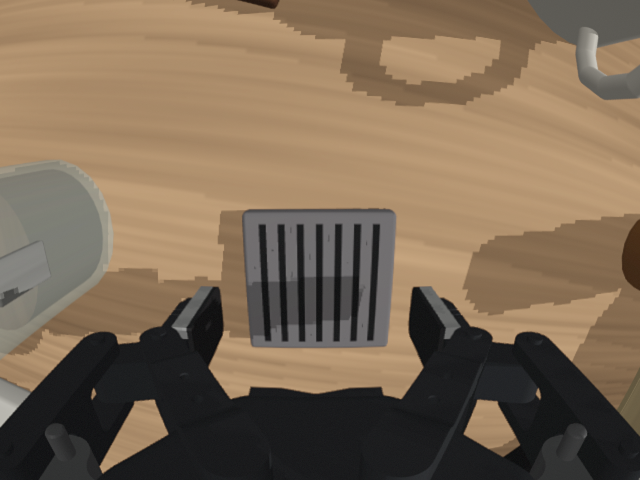

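Request:
{"api": "apply_moves", "payload": {
  "rows": [
    [2.5,0.5,4,0,0,0,72],
    [0,0,4,0,0,0,70],
    [0,0,3,0,0,0,70],
    [0,0,2,0,0,0,70],
    [0,0,0,0,0,0,70],
    [0,0,0,0,0,0,70]
  ]
}}

```text
clock: 4.9
position: [0.6347, 0.2957, 0.0243]
ee_rot: [0.262, -3.127, 0.0]
ft_force: [0.6, 0.3, 0.6]
grip_width: 0.821
```

```bash
python3 - <<'E'
from h import *
go(.6348,.2958,.025,1.738)
f=imaging.grab_frame('wrist'); cv2.imwrite('pics/w3.png',f[200:440,120:520,::-1].repeat(2,0).repeat(2,1))
E
```

```text
t 4.90 pos [634.7 295.7  24.3] yaw 1.738 tilt z [-3.4e-03 -6.0e-04 -1.0e+00] q [0.33 0.8  0.01 0.78 0.   0.16] F [0.6 0.3 0.6] grip 70.1
shift tool mm [-0.1  0.1 -0.7] turn z -0.000
```

View pics/w3.png

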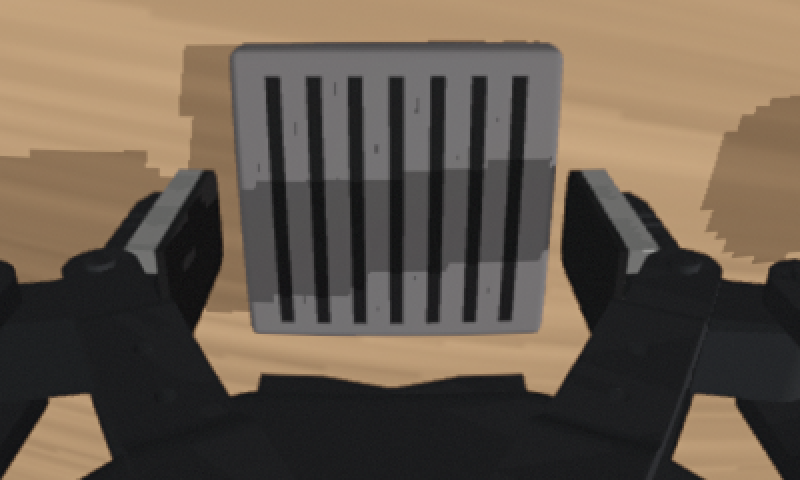

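Request:
{"api": "apply_moves", "payload": {
  "rows": [
    [0,0,1.5,0,0,0,70],
    [0,0,1,0,0,0,70],
    [0,0,0,0,0,0,70]
  ]
}}

```text
clock: 5.32
position: [0.6345, 0.2957, 0.0216]
ee_rot: [0.262, -3.127, 0.001]
ft_force: [-0.8, -0.2, 0.1]
grip_width: 0.819
```

Request:
{"api": "apply_moves", "payload": {
  "rows": [
    [0,0,1.5,0,0,0,70],
    [0,0,1,0,0,0,70],
    [0,0,0,0,0,0,70]
  ]
}}

```text
clock: 5.7
position: [0.6345, 0.2957, 0.0191]
ee_rot: [0.262, -3.127, 0.001]
ft_force: [-0.1, -0.2, 0.1]
grip_width: 0.823
```

Request:
{"api": "apply_moves", "payload": {
  "rows": [
    [0,0,1.5,0,0,0,70],
    [0,0,1,0,0,0,70],
    [0,0,0,0,0,0,70]
  ]
}}

```text
clock: 6.08
position: [0.6345, 0.2957, 0.0166]
ee_rot: [0.262, -3.127, 0.001]
ft_force: [0.1, -0.3, -0.6]
grip_width: 0.816
```

```bash
python3 - <<'E'
from h import *
go(.6348,.2958,.025,1.738)
f=imaging.grab_frame('wrist'); cv2.imwrite('pics/w4.png',f[200:440,120:520,::-1].repeat(2,0).repeat(2,1))
E
```

```text
t 6.08 pos [634.5 295.7  16.6] yaw 1.738 tilt z [-3.7e-03 -7.0e-04 -1.0e+00] q [0.33 0.81 0.   0.77 0.   0.16] F [ 0.1 -0.3 -0.6] grip 69.7
shift tool mm [-0.3  0.1 -8.4] turn z -0.000
```

View pics/w4.png

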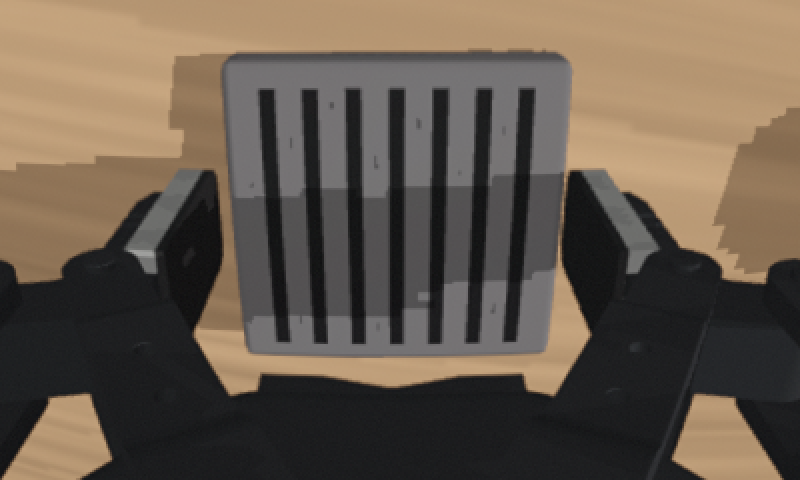

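Request:
{"api": "apply_moves", "payload": {
  "rows": [
    [0,0.5,0,0,0,0,66],
    [0,0,0,0,0,0,62],
    [0,0,0,0,0,0,60],
    [0,0,0,0,0,0,60],
    [0,0,0,0,0,0,60]
  ],
  "newtons": 40
}}

```text
clock: 6.75
position: [0.6349, 0.2963, 0.0173]
ee_rot: [0.262, -3.128, 0.0]
ft_force: [-1.4, -0.4, 4.7]
grip_width: 0.755
```

Request:
{"api": "apply_moves", "payload": {
  "rows": [
    [0,0,-2,0,0,0,60],
    [0,0,-6,0,0,0,60],
    [0,0,-20,0,0,0,60],
    [0,0,-35,0,0,0,60],
    [0,0,-45,0,0,0,60],
    [0,0,-35,0,0,0,60],
    [0,0,-10,0,0,0,60],
    [0,0,0,0,0,0,60]
  ]
}}

```text
clock: 7.75
position: [0.6353, 0.2963, 0.1704]
ee_rot: [0.262, -3.128, 0.0]
ft_force: [-0.4, -0.1, -0.4]
grip_width: 0.751
```

```bash
python3 - <<'E'
from h import *
go(.4516,.2200,.17,1.738-.34)
f=imaging.grab_frame('wrist'); cv2.imwrite('pics/w5.png',f[:,:,::-1])
E
```

```text
t 7.75 pos [635.3 296.3 170.4] yaw 1.738 tilt z [-2.3e-03 -2.0e-04 -1.0e+00] q [0.33 0.66 0.15 1.06 0.   0.16] F [-0.4 -0.1 -0.4] grip 64.1
shift tool mm [193.8 -44.7   0.8] turn z 0.340
```

View pics/w5.png

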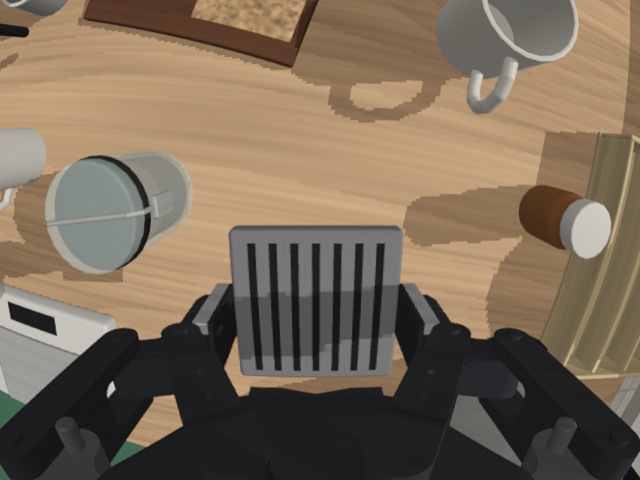

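Request:
{"api": "apply_moves", "payload": {
  "rows": [
    [15,-4,0,0,0,0.03,60],
    [27,-7,0,0,0,0.08,60],
    [27,-7,0,0,0,0.08,60],
    [20,-5,0,0,0,0.08,60],
    [5,-2,0,0,0,0.06,60],
    [0,0,0,0,0,0.01,60],
    [0,0,0,0,0,0,60]
  ]
}}

```text
clock: 8.68
position: [0.5431, 0.2646, 0.1691]
ee_rot: [-0.27, -3.125, 0.002]
ft_force: [-0.1, -0.2, 0.5]
grip_width: 0.757
```

```bash
python3 - <<'E'
from wl import *
go(.4516,.2200,.17,1.40)
wl('coffee_board',(.443,.171),[-.17],tag='w6')
E
```

```text
t 8.68 pos [543.1 264.6 169.1] yaw 1.399 tilt z [-0.0049 -0.0011 -1.    ] q [ 0.33  0.49 -0.16  0.93  0.    0.5 ] F [-0.1 -0.2  0.5] grip 64.6
shift tool mm [ 82.5 -59.6  -0.4] turn z -0.001
[(0.7, [190.0, 122.0], 32894)]
coffee_board 0.023 [ 0.4404  0.169  -0.1753]
```

View pics/w6.png

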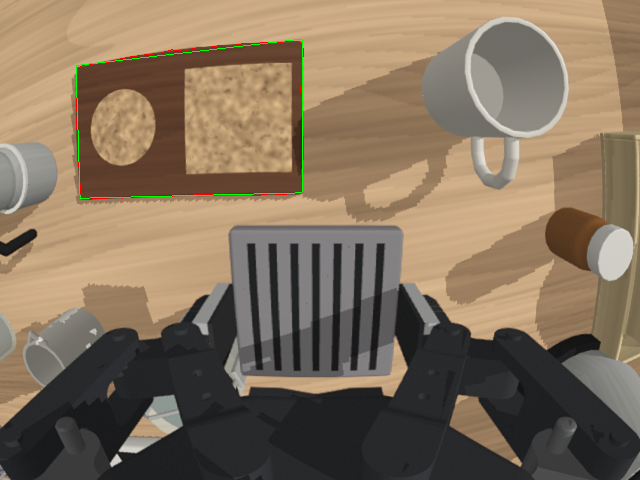

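Request:
{"api": "apply_moves", "payload": {
  "rows": [
    [12,-9,0,0,-0.005,0.003,60],
    [25,-18,0,0,0,0,60],
    [27,-20,0,0,0,0,60],
    [15,-11,0,0,0,0,60],
    [5.4,-3.3,10,0,0,0,60],
    [0,0,30,0,0,0,60],
    [0,0,35,0,0,0,60],
    [0,0,30,0,0,0,60],
    [0,0,15,0,0,0,60],
    [0,0,5,0,0,0,60],
    [0,0,0,0,0,0,60],
    [0,0,0,0,0,0,60]
  ]
}}

```text
clock: 10.28
position: [0.4506, 0.2192, 0.046]
ee_rot: [0.275, 3.126, -0.001]
ft_force: [-0.5, 0.4, 0.2]
grip_width: 0.758
```

```bash
python3 - <<'E'
from wl import *
go(.4494,.2187,.0275,1.3955)
f=imaging.grab_frame('wrist'); cv2.imwrite('pics/w7.png',f[:,:,::-1])
E
```

```text
t 10.28 pos [450.6 219.2  46. ] yaw 1.395 tilt z [ 3.3e-03 -8.0e-04 -1.0e+00] q [ 0.31  0.48 -0.57  0.52 -0.    0.48] F [-0.5  0.4  0.2] grip 64.7
shift tool mm [ 1.2 -0.7 18.5] turn z -0.000
```

View pics/w7.png

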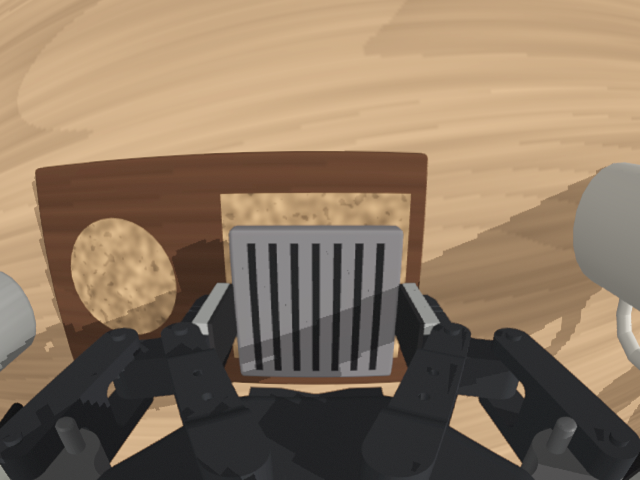

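Request:
{"api": "apply_moves", "payload": {
  "rows": [
    [1.2,-0.7,8,0,0.003,0,60],
    [0,0,6,0,0,0,60],
    [0,0,2.5,0,0,0,60],
    [0,0,1,0,0,0,60],
    [0,0,0,0,0,0,60]
  ]
}}

```text
clock: 10.95
position: [0.4484, 0.2184, 0.0276]
ee_rot: [-0.276, -3.128, 0.002]
ft_force: [0.3, 0.3, -0.1]
grip_width: 0.755
```

```bash
python3 - <<'E'
from wl import *
go(.4494,.2187,.0275,1.3955)
f=imaging.grab_frame('wrist'); cv2.imwrite('pics/w8.png',f[:,:,::-1])
E
```

```text
t 10.95 pos [448.4 218.4  27.6] yaw 1.395 tilt z [-1.5e-03 -9.0e-04 -1.0e+00] q [ 0.31  0.51 -0.59  0.48 -0.    0.48] F [ 0.3  0.3 -0.1] grip 64.5
shift tool mm [-0.9  0.5  0.1] turn z -0.001
```

View pics/w8.png

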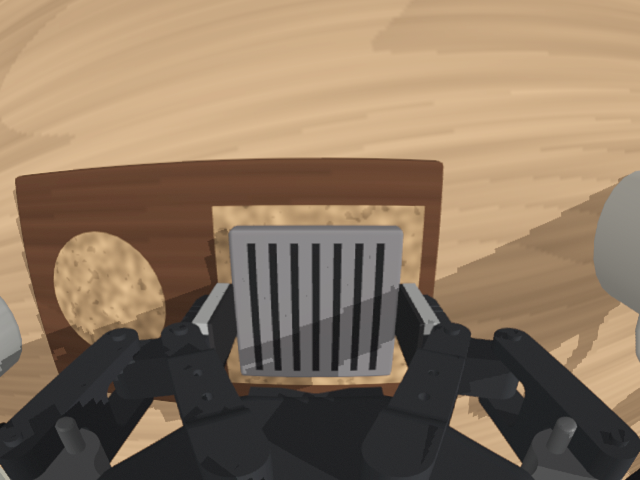

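Request:
{"api": "apply_moves", "payload": {
  "rows": [
    [-0.9,0.5,0.5,0,0,0,60],
    [0,0,0.5,0,0,0,60],
    [0,0,0,0,0,0,60]
  ]
}}

```text
clock: 11.38
position: [0.4493, 0.2187, 0.0273]
ee_rot: [-0.276, -3.128, 0.002]
ft_force: [-2.3, -1.1, 5.8]
grip_width: 0.756
```

Request:
{"api": "apply_moves", "payload": {
  "rows": [
    [0,0,0,0,0,0,68],
    [0,0,0,0,0,0,76],
    [0,0,0,0,0,0,84],
    [0,0,-5,0,0,0,84],
    [0,0,-25,0,0,0,84],
    [0,0,-45,0,0,0,84],
    [0,0,-50,0,0,0,84],
    [0,0,-40,0,0,0,84],
    [0,0,-15,0,0,0,84],
    [-10,-3,0,0,0,0,84],
    [0,0,0,0,0,0,84]
  ]
}}

```text
clock: 12.75
position: [0.4589, 0.2135, 0.205]
ee_rot: [-0.277, -3.126, 0.003]
ft_force: [0.2, 0.5, -0.6]
grip_width: 0.984
```

```bash
python3 - <<'E'
from wl import *
go(.4459,.0058,.20,.306+np.pi/2)
wl('trivet',(.449,.2187),[-.17],z=.01,tag='w9')
wl('coffee_board',(.443,.171),[-.17],tag='w9b')
E
```

```text
t 12.75 pos [458.9 213.5 205. ] yaw 1.394 tilt z [-0.0034 -0.0017 -1.    ] q [ 0.29  0.29 -0.37  0.92 -0.    0.47] F [ 0.2  0.5 -0.6] grip 84.0
shift tool mm [ -23.7 -206.8    5.4] turn z -0.483
[(0.55, [320.0, 202.0], 5808)]
trivet 0.041 [ 0.4495  0.2173 -0.186 ]
[(0.83, [244.0, 202.0], 23014)]
coffee_board 0.285 [ 0.4412  0.169  -0.1732]
```

View pics/w9b.png

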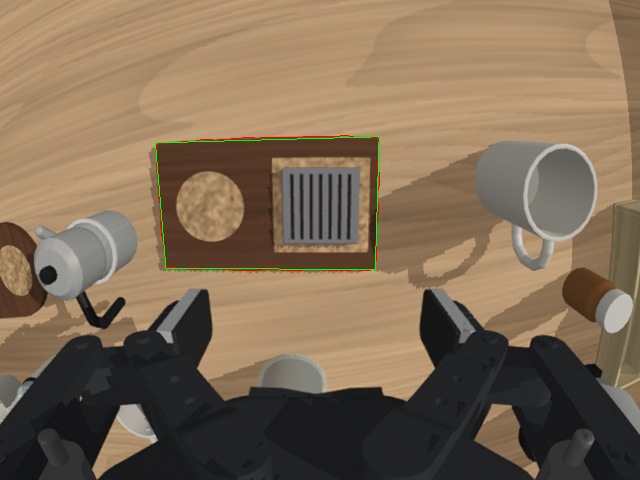

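Request:
{"api": "apply_moves", "payload": {
  "rows": [
    [-10,-20,-5,0,0,0,84],
    [-20,-45,-10,0,0,0,84],
    [-22,-48,0,0,0,0,84],
    [-20,-45,0,0,0,0,84],
    [-10,-25,0,0,0,0,84],
    [-4,-8,0,0,0,-0.1,84],
    [0,0,0,0,0,-0.15,84],
    [0,0,0,0,0,-0.15,84],
    [0,0,0,0,0,-0.08,84],
    [0,0,0,0,0,0,84]
  ]
}}

```text
clock: 14.2
position: [0.5099, 0.0112, 0.2211]
ee_rot: [0.474, -3.103, 0.001]
ft_force: [0.1, 0.4, -0.2]
grip_width: 0.988
```

```bash
python3 - <<'E'
from wl import *
go(.4459,.0058,.22,.306+np.pi/2)
wl('moka_pot',(.4459,.0058),[.3],tag='w10')
go(.4459,.0058,.22,.306+np.pi/2)
E
```

```text
t 14.20 pos [509.9  11.2 221.1] yaw 1.874 tilt z [-2.7e-03 -8.0e-04 -1.0e+00] q [-0.12  0.28 -0.34  0.96 -0.   -0.43] F [ 0.1  0.4 -0.2] grip 84.3
shift tool mm [62.7 14.   1.3] turn z -0.003
[(0.79, [334.0, 148.0], 6179)]
moka_pot 0.085 [0.4454 0.0041 0.2203]
t 14.30 pos [510.   11.2 221.3] yaw 1.874 tilt z [-2.3e-03 -8.0e-04 -1.0e+00] q [-0.12  0.28 -0.34  0.96 -0.   -0.43] F [-0.1  1.  -0.1] grip 84.3
shift tool mm [62.7 14.   1.4] turn z -0.003
```

View pics/w10.png

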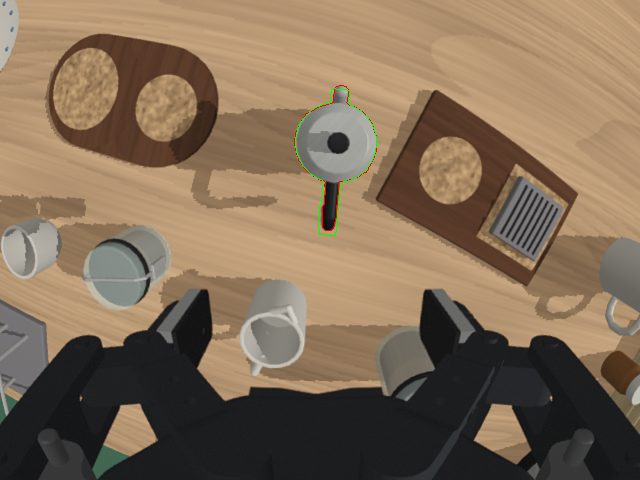

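Request:
{"api": "apply_moves", "payload": {
  "rows": [
    [15,3,0,0,0,0,84],
    [30,6,0,0,0,0,84],
    [15,3,0,0,0,0,84],
    [3.7,0.5,0,0,-0.0025,0.042,84],
    [0,0,10,0,0,0.042,84],
    [0,0,0,0,0,0,84]
  ]
}}

```text
clock: 15.05
position: [0.4455, 0.004, 0.2115]
ee_rot: [-0.345, 3.122, -0.0]
ft_force: [-0.0, -0.1, 0.1]
grip_width: 0.988
```

```bash
python3 - <<'E'
from wl import *
go(.4454,.0041,.082,1.79)
f=imaging.grab_frame('wrist'); cv2.imwrite('pics/w11.png',f[:,:,::-1])
E
```

```text
t 15.05 pos [445.5   4.  211.5] yaw 1.791 tilt z [ 3.e-04 -0.e+00 -1.e+00] q [-0.16  0.17 -0.51  0.89  0.   -0.38] F [-0.  -0.1  0.1] grip 84.4
shift tool mm [1.000e-01 2.000e-01 1.295e+02] turn z 0.001
```

View pics/w11.png

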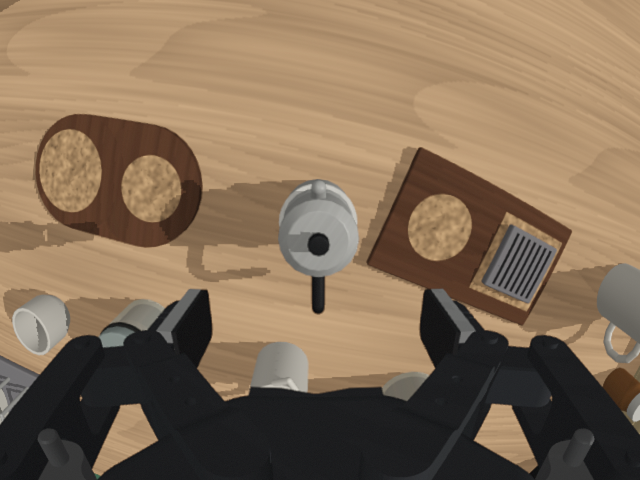

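Request:
{"api": "apply_moves", "payload": {
  "rows": [
    [0,0,20,0,0,0,84],
    [0,0,35,0,0,0,84],
    [0,0,35,0,0,0,84],
    [0,0,25,0,0,0,80],
    [0,0,11,0,0,0,76],
    [0,0,3.5,0,0,0,72],
    [0,0,0,0,0,0,66],
    [0,0,0,0,0,0,60],
    [0,0,0,0,0,0,54],
    [0,0,0,0,0,0,48],
    [0,0,0,0,0,0,46],
    [0,0,0,0,0,0,46]
  ]
}}

```text
clock: 16.6
position: [0.4465, 0.0045, 0.0833]
ee_rot: [-0.346, 3.12, 0.001]
ft_force: [-1.8, 3.2, 7.4]
grip_width: 0.619
```

```bash
python3 - <<'E'
from wl import *
go(.4454,.0041,.082,1.79)
f=imaging.grab_frame('wrist'); cv2.imwrite('pics/w12.png',f[:,:,::-1])
E
```

```text
t 16.60 pos [446.5   4.5  83.3] yaw 1.791 tilt z [ 0.0026  0.0012 -1.    ] q [-0.16  0.34 -0.68  0.55  0.   -0.38] F [-1.8  3.2  7.4] grip 52.8
shift tool mm [ 1.1 -0.1  1.3] turn z 0.001
```

View pics/w12.png

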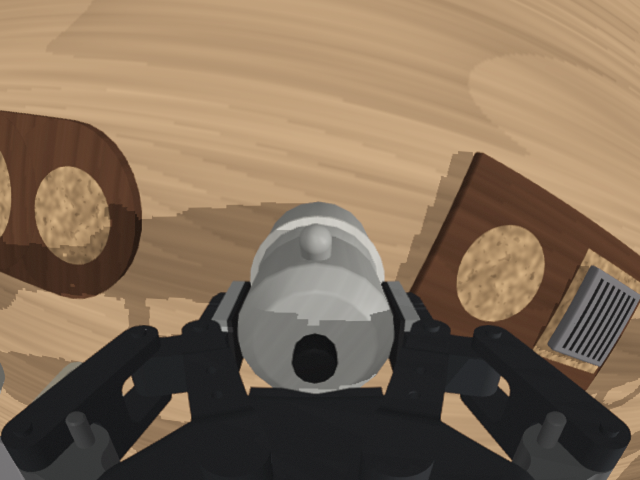

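Request:
{"api": "apply_moves", "payload": {
  "rows": [
    [0,0,-4,0,0,0,46],
    [0,0,-15,0,0,0,46],
    [0,0,-28,0,0,0,46],
    [0,0,-32,0,0,0,46],
    [0,0,-20,0,0,0,46],
    [0,0,-5,0,0,0,46],
    [0,0,0,0,0,0,46]
  ]
}}

```text
clock: 17.52
position: [0.4454, 0.0038, 0.1859]
ee_rot: [-0.345, 3.122, -0.001]
ft_force: [-0.6, 0.1, -3.8]
grip_width: 0.62
```

Request:
{"api": "apply_moves", "payload": {
  "rows": [
    [-3,12,0,0,0,0,46],
    [-7,28,0,0,0,0,46],
    [-8,34,0,0,0,0,46],
    [-8,34,0,0,0,0,46],
    [-8,34,0,0,0,0,46],
    [-8,32,0,0,0,0,46],
    [-5,20,0,0,0,0,46],
    [-2.4,10,0,0,0,0,46],
    [-1,4.1,0,0,0,0,46],
    [0,0,0,0,0,0,46]
  ]
}}

```text
clock: 18.77
position: [0.4493, 0.2177, 0.186]
ee_rot: [-0.345, 3.122, -0.001]
ft_force: [-0.1, 0.5, -4.8]
grip_width: 0.616
```

```bash
python3 - <<'E'
from wl import *
go(.4503,.2186,.1035,1.79)
for c in('wrist','side'):
    f=imaging.grab_frame(c); cv2.imwrite(f'pics/w13{c}.png',f[:,:,::-1])
E
```

```text
t 18.77 pos [449.3 217.7 186. ] yaw 1.791 tilt z [ 3.e-04 -7.e-04 -1.e+00] q [ 0.3   0.29 -0.42  0.86 -0.    0.08] F [-0.1  0.5 -4.8] grip 52.6
shift tool mm [-1.2  0.7 82.5] turn z 0.001
```

View pics/w13wrist.png

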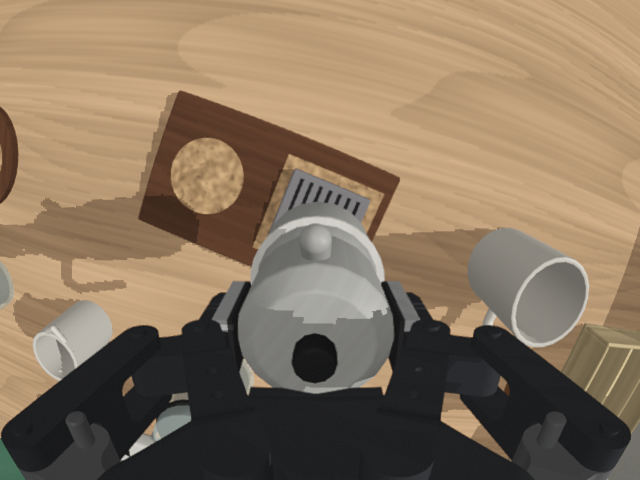

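View pics/w13side.png

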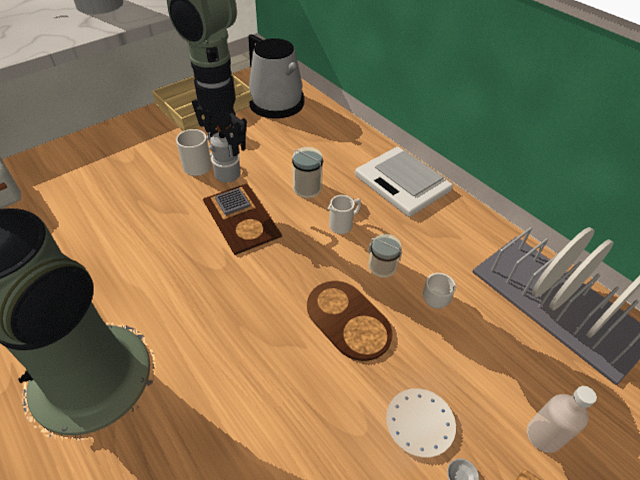

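Request:
{"api": "apply_moves", "payload": {
  "rows": [
    [-1,0.7,10,0,0,0,46],
    [0,0,22,0,0,0,46],
    [0,0,24,0,0,0,46],
    [0,0,14,0,0,0,46],
    [0,0,6,0,0,0,46],
    [0,0,0,0,0,0,46],
    [0,0,0,0,0,0,46]
  ]
}}

```text
clock: 19.75
position: [0.451, 0.219, 0.1109]
ee_rot: [-0.345, 3.12, -0.0]
ft_force: [0.1, -0.3, -4.3]
grip_width: 0.617
```

```bash
python3 - <<'E'
from wl import *
go(.4503,.2186,.1035,1.79)
for c in('wrist','side','scene'):
    f=imaging.grab_frame(c); cv2.imwrite(f'pics/w14{c}.png',f[:,:,::-1] if c!='side' else f[100:260,160:320,::-1].repeat(3,0).repeat(3,1))
E
```

```text
t 19.75 pos [451.  219.  110.9] yaw 1.791 tilt z [ 2.2e-03  1.0e-04 -1.0e+00] q [ 0.31  0.38 -0.51  0.68 -0.    0.08] F [ 0.1 -0.3 -4.3] grip 52.7
shift tool mm [ 0.8 -0.3  7.4] turn z 0.001
```

View pics/w14wrist.png

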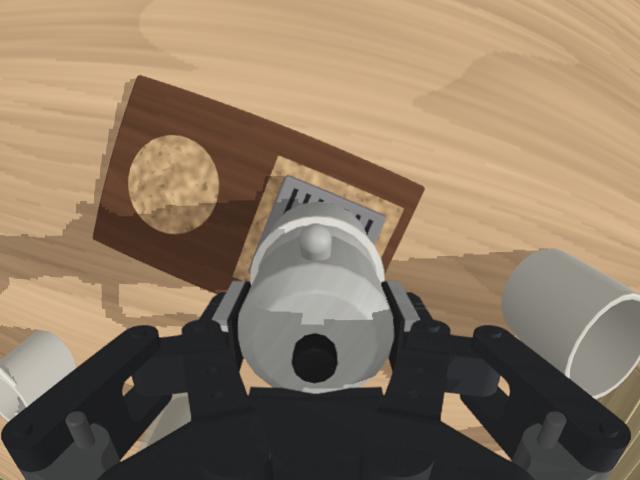

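View pics/w14side.png

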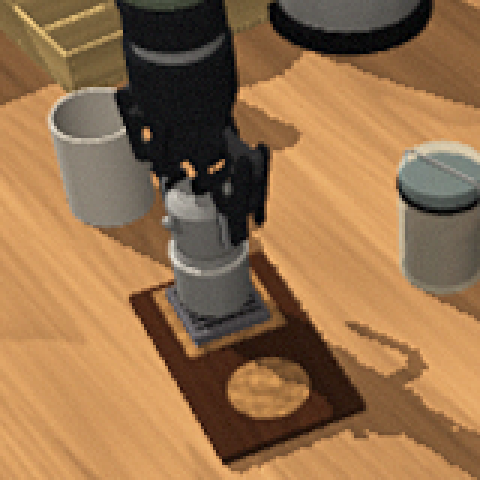

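Request:
{"api": "apply_moves", "payload": {
  "rows": [
    [0.8,-0.3,4,0,0,0,46],
    [0,0,2,0,0,0,46],
    [0,0,1,0,0,0,46],
    [0,0,0,0,0,0,46],
    [0,0,0,0,0,0,46]
  ]
}}

```text
clock: 20.52
position: [0.4496, 0.2184, 0.1034]
ee_rot: [-0.345, 3.122, -0.001]
ft_force: [-1.5, 0.5, -1.8]
grip_width: 0.618
```

Request:
{"api": "apply_moves", "payload": {
  "rows": [
    [0,0,0.5,0,0,0,46],
    [0,0,0,0,0,0,46],
    [0,0,0,0,0,0,46]
  ]
}}

```text
clock: 20.9
position: [0.4498, 0.2185, 0.1033]
ee_rot: [-0.345, 3.121, -0.0]
ft_force: [-3.3, -0.7, 6.4]
grip_width: 0.62
```

Request:
{"api": "apply_moves", "payload": {
  "rows": [
    [0,0,0,0,0,0,56],
    [0,0,0,0,0,0,64],
    [0,0,0,0,0,0,74],
    [0,0,0,0,0,0,84],
    [0,0,-10,0,0,0,84],
    [0,0,-30,0,0,0,84],
    [0,0,-45,0,0,0,84],
    [0,0,-35,0,0,0,84],
    [0,0,-10,0,0,0,84],
    [-20,0,0,0,0,0,84],
    [-15,0,0,0,0,0,84],
    [0,0,0,0,0,0,84]
  ]
}}

```text
clock: 22.4
position: [0.4841, 0.226, 0.2319]
ee_rot: [0.345, -3.122, 0.001]
ft_force: [0.0, 0.5, 0.8]
grip_width: 0.988
```

```bash
python3 - <<'E'
from wl import *
go(.6335+.05,-.2793,.18,1.79)
wl('moka_pot',(.4495,.2185),[.22],z=.02,tag='w15')
wl('trivet',(.4495,.2185),[-.17],z=.01,tag='w15t')
wl('coffee_board',(.443,.171),[-.17],tag='w15b')
E
```

```text
t 22.40 pos [484.1 226.  231.9] yaw 1.791 tilt z [-3.e-04 -6.e-04 -1.e+00] q [ 0.3   0.31 -0.26  1.   -0.    0.08] F [0.  0.5 0.8] grip 84.3
shift tool mm [ -84.4 -536.6   52.1] turn z 0.001
[(0.83, [315.0, 185.0], 6658)]
moka_pot 0.064 [0.4479 0.2184 0.2207]
[(0.78, [299.0, 145.0], 509)]
trivet 9.053 [ 0.4501  0.2171 -0.1786]
[(0.61, [241.0, 140.0], 19051)]
coffee_board 0.378 [ 0.4409  0.1685 -0.1714]
```

View pics/w15.png

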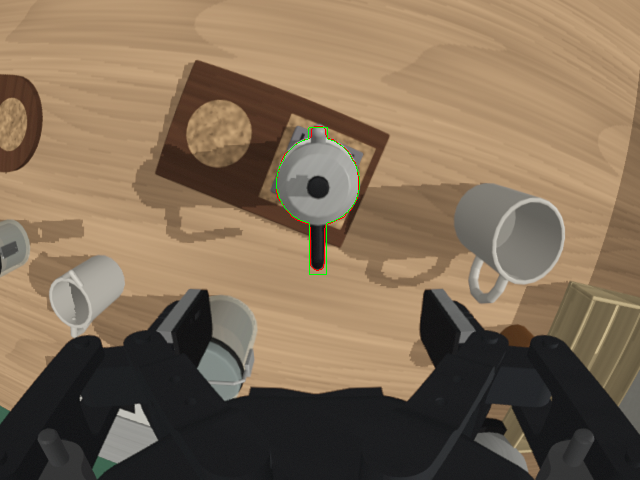

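Request:
{"api": "apply_moves", "payload": {
  "rows": [
    [-4,-22,0,0,0,0,84],
    [-8,-46,0,0,0,0,84],
    [-10,-56,0,0,0,0,84],
    [-10,-58,0,0,0,0,84],
    [-10,-58,0,0,0,0,84],
    [-10,-58,0,0,0,0,84],
    [-10,-58,0,0,0,0,84],
    [-10,-58,0,0,0,0,84],
    [-10,-54,0,0,0,0,84],
    [-8,-40,10,0,0,0,84],
    [-4,-17,22,0,0,0,84],
    [0,0,0,0,0,0,84]
  ]
}}

```text
clock: 24.2
position: [0.6885, -0.2653, 0.1973]
ee_rot: [0.343, -3.119, -0.005]
ft_force: [0.7, -0.1, 0.2]
grip_width: 0.98
```

```bash
python3 - <<'E'
from wl import *
wl('cup',(.6335,-.2793),[0],tag='w16')
go(.6335,-.2793,.12,1.79)
E
```

```text
[(0.59, [313.0, 148.0], 5295)]
cup 0.042 [ 0.6325 -0.2814  0.1079]
t 24.30 pos [ 689.4 -264.   200.3] yaw 1.792 tilt z [-0.001   0.0013 -1.    ] q [-0.47  0.72  0.34  1.19  0.   -0.69] F [ 0.2  0.3 -0.1] grip 83.9
shift tool mm [57.9 -2.8 80.4] turn z 0.002
```

View pics/w16.png

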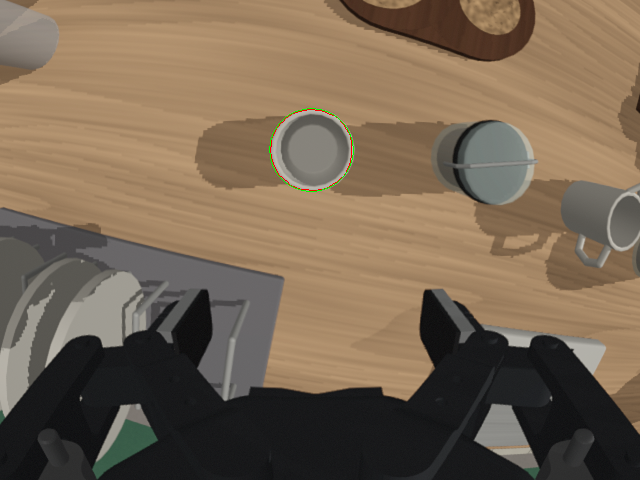

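Request:
{"api": "apply_moves", "payload": {
  "rows": [
    [20,-1,0,0,0,0,84],
    [27,-2,10,0,0,0,84],
    [10,-1,30,0,0,0,84],
    [1.9,0,35,0,0,0,84],
    [0,0,20,0,0,0,84],
    [0,0,5,0,0,0,84],
    [0,0,0,0,0,0,84]
  ]
}}

```text
clock: 25.18
position: [0.6342, -0.2817, 0.1022]
ee_rot: [-0.347, 3.121, -0.001]
ft_force: [0.0, -0.1, 0.8]
grip_width: 0.982
```

```bash
python3 - <<'E'
from wl import *
wl('cup',(.6335,-.2793),[0],tag='w17')
go(.6328,-.2808,.036,1.79)
E
```

```text
[(0.88, [320.0, 264.0], 11551)]
cup 0.034 [ 0.6327 -0.2811  0.1364]
t 25.27 pos [ 634.6 -282.4  102.8] yaw 1.792 tilt z [ 0.003  -0.0014 -1.    ] q [-0.53  0.7   0.04  0.91  0.   -0.75] F [-0.3 -0.   0. ] grip 84.0
shift tool mm [ 1.6  2.1 66.8] turn z 0.002
```

View pics/w17.png

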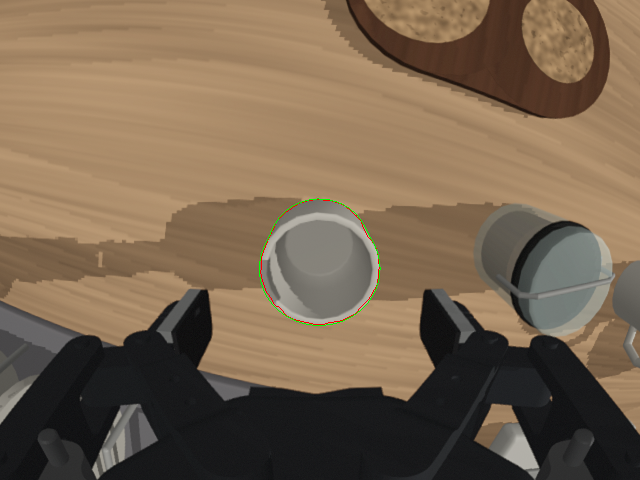

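Centred to about 2 mm, so I'll go down and close.

Request:
{"api": "apply_moves", "payload": {
  "rows": [
    [1.5,1.5,15,0,0,0,84],
    [0,0,27,0,0,0,84],
    [0,0,17,0,0,0,80],
    [0,0,7,0,0,0,76],
    [0,0,0,0,0,0,72],
    [0,0,0,0,0,0,66],
    [0,0,0,0,0,0,60],
    [0,0,0,0,0,0,54],
    [0,0,0,0,0,0,52],
    [0,0,0,0,0,0,52]
  ],
  "newtons": 30
}}

```text
clock: 26.52
position: [0.6327, -0.2817, 0.0364]
ee_rot: [-0.345, 3.12, -0.002]
ft_force: [-1.0, 0.7, 5.1]
grip_width: 0.704
```

```bash
python3 - <<'E'
from wl import *
go(.6328,-.2808,.036,1.79)
f=imaging.grab_frame('wrist'); cv2.imwrite('pics/w18.png',f[:,:,::-1])
E
```

```text
t 26.52 pos [ 632.7 -281.7   36.4] yaw 1.791 tilt z [ 0.0028 -0.0011 -1.    ] q [-0.53  0.77 -0.02  0.78  0.   -0.75] F [-1.   0.7  5.1] grip 60.1
shift tool mm [-0.3  0.9  0.4] turn z 0.001
```

View pics/w18.png

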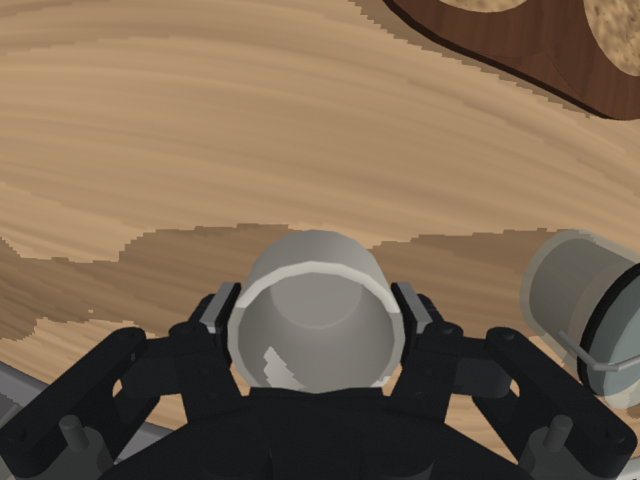

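Request:
{"api": "apply_moves", "payload": {
  "rows": [
    [0,0,-4,0,0,0,52],
    [0,0,-15,0,0,0,52],
    [0,0,-30,0,0,0,52],
    [0,0,-40,0,0,0,52],
    [0,0,-40,0,0,0,52],
    [0,0,-25,0,0,0,52],
    [0,0,-8,0,0,0,52],
    [0,0,0,0,0,0,52]
  ]
}}

```text
clock: 27.58
position: [0.6317, -0.2814, 0.1972]
ee_rot: [-0.345, 3.121, -0.001]
ft_force: [0.4, 0.2, -2.9]
grip_width: 0.704
```

Request:
{"api": "apply_moves", "payload": {
  "rows": [
    [4,15,0,0,0,0,52],
    [9,35,0,0,0,0,52],
    [11,45,0,0,0,0,52],
    [11,45,0,0,0,0,52],
    [11,45,0,0,0,0,52],
    [11,45,0,0,0,0,52],
    [11,45,0,0,0,0,52],
    [11,45,0,0,0,0,52],
    [11,45,0,0,0,0,52],
    [10,40,0,0,0,0,52],
    [6,23,0,0,0,0,52],
    [2,7.5,0,0,0,0,52]
  ]
}}

```text
clock: 29.08
position: [0.4296, 0.1208, 0.1957]
ee_rot: [0.348, -3.121, 0.001]
ft_force: [0.7, -0.4, -0.2]
grip_width: 0.704
```

Request:
{"api": "apply_moves", "payload": {
  "rows": [
    [0,0,0,0,0,-0.06,52],
    [0,0,0,0,0,-0.12,52],
    [0,0,0,0,0,-0.15,52],
    [0,0,0,0,0,-0.16,52],
    [0,0,0,0,0,-0.16,52],
    [0,0,0,0,0,-0.16,52],
    [0,0,0,0,0,-0.16,52],
    [0,0,0,0,0,-0.13,52],
    [0,0,0,0,0,-0.07,52],
    [0,0,0,0,0,-0.01,52],
    [0,0,0,0,0,0,52]
  ]
}}

```text
clock: 30.45
position: [0.4313, 0.1196, 0.1964]
ee_rot: [2.022, -2.404, 0.001]
ft_force: [-0.6, -0.4, -1.1]
grip_width: 0.706
```

```bash
python3 - <<'E'
from wl import *
go(.4325,.1198,.0464,2.97)
for c in('wrist','side'):
    f=imaging.grab_frame(c); cv2.imwrite(f'pics/w19{c}.png',f[:,:,::-1])
E
```

```text
t 30.45 pos [431.3 119.6 196.4] yaw 2.969 tilt z [ 3.e-04 -5.e-04 -1.e+00] q [ 0.11  0.19 -0.53  0.85 -0.   -1.29] F [-0.6 -0.4 -1.1] grip 60.3
shift tool mm [ -0.4  -1.1 150. ] turn z -0.001
```

View pics/w19wrist.png

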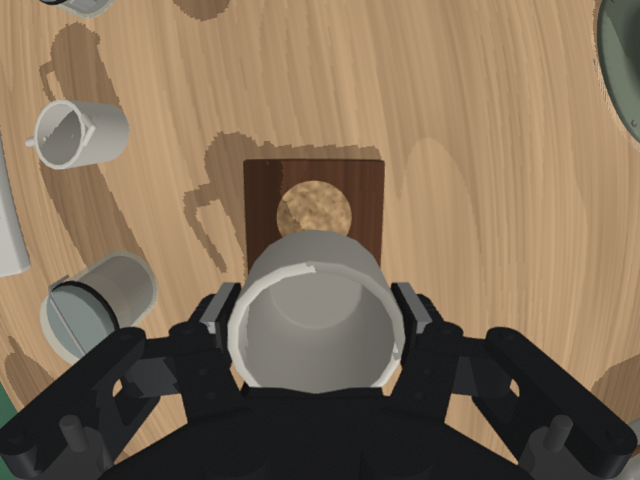

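View pics/w19side.png

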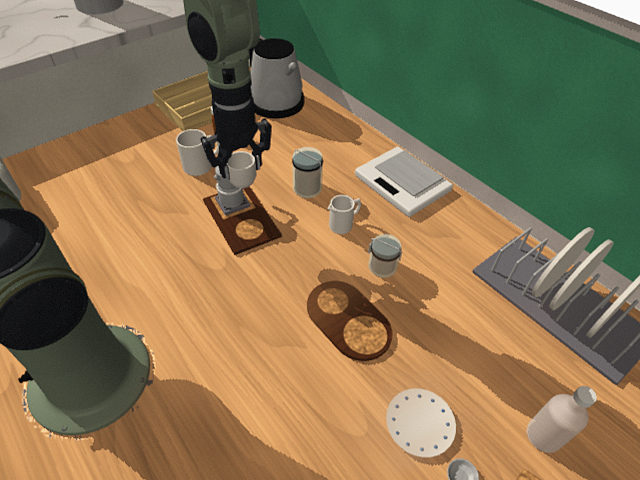

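Request:
{"api": "apply_moves", "payload": {
  "rows": [
    [0,-1,15,0,0,0,52],
    [0,0,30,0,0,0,52],
    [0,0,35,0,0,0,52],
    [0,0,32,0,0,0,52],
    [0,0,20,0,0,0,52],
    [0,0,8,0,0,0,52],
    [0,0,3,0,0,0,52],
    [0,0,0,0,0,0,52],
    [0,0,0,0,0,0,52]
  ]
}}

```text
clock: 31.68
position: [0.433, 0.1199, 0.0545]
ee_rot: [-2.023, 2.401, -0.003]
ft_force: [0.4, -0.4, -2.3]
grip_width: 0.704
```

```bash
python3 - <<'E'
from wl import *
go(.4325,.1198,.0464,2.97)
for c in('wrist','side'):
    f=imaging.grab_frame(c); cv2.imwrite(f'pics/w20{c}.png',f[:,:,::-1] if c!='side' else f[100:260,160:320,::-1].repeat(3,0).repeat(3,1))
E
```

```text
t 31.68 pos [433.  119.9  54.5] yaw 2.971 tilt z [ 2.4e-03 -2.0e-04 -1.0e+00] q [ 0.11  0.39 -0.7   0.48 -0.   -1.29] F [ 0.4 -0.4 -2.3] grip 60.2
shift tool mm [0.2 0.5 8.1] turn z 0.001
```

View pics/w20wrist.png

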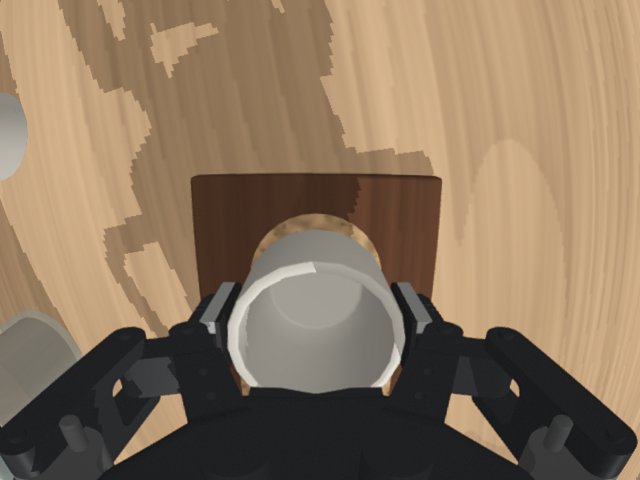

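View pics/w20side.png

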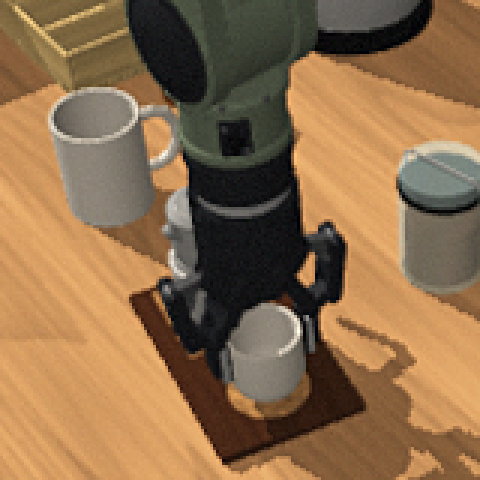

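Request:
{"api": "apply_moves", "payload": {
  "rows": [
    [0,0.3,4,0,0,0,52],
    [0,0,2.5,0,0,0,52],
    [0,0,1.5,0,0,0,52],
    [0,0,0,0,0,0,52],
    [0,0,0,0,0,0,52]
  ]
}}

```text
clock: 32.4
position: [0.4318, 0.1198, 0.0463]
ee_rot: [-2.024, 2.402, -0.001]
ft_force: [-3.1, 0.3, 8.8]
grip_width: 0.705
```

Request:
{"api": "apply_moves", "payload": {
  "rows": [
    [0,0,0,0,0,0,62],
    [0,0,0,0,0,0,70],
    [0,0,0,0,0,0,80],
    [0,0,0,0,0,0,84],
    [0,0,-10,0,0,0,84],
    [0,0,-30,0,0,0,84],
    [0,0,-45,0,0,0,84],
    [0,0,-50,0,0,0,84],
    [0,0,-25,0,0,0,84],
    [0,0,-5,0,0,0,84],
    [-10,0,0,0,0,0,84],
    [0,0,0,0,0,0,84]
  ]
}}

```text
clock: 33.9
position: [0.4329, 0.1303, 0.2095]
ee_rot: [2.025, -2.401, -0.001]
ft_force: [-0.6, 0.5, -0.3]
grip_width: 0.982
```

```bash
python3 - <<'E'
from wl import *
go(.6335+.05,-.2793,.18,1.79)
wl('cup',(.4325,.12),[0],z=.01,tag='w21')
wl('coffee_board',(.443,.171),[-.17],tag='w21b')
E
```

```text
t 33.90 pos [432.9 130.3 209.5] yaw 2.972 tilt z [-1.3e-03 -4.0e-04 -1.0e+00] q [ 0.13  0.18 -0.5   0.89 -0.   -1.27] F [-0.6  0.5 -0.3] grip 83.9
shift tool mm [ 361.4 -316.2   29.3] turn z 1.182
[(0.67, [315.0, 210.0], 5077)]
cup 0.043 [0.4322 0.1187 0.1683]
[(0.56, [308.0, 252.0], 15746)]
coffee_board 0.686 [ 0.4423  0.1686 -0.1733]
```

View pics/w21.png

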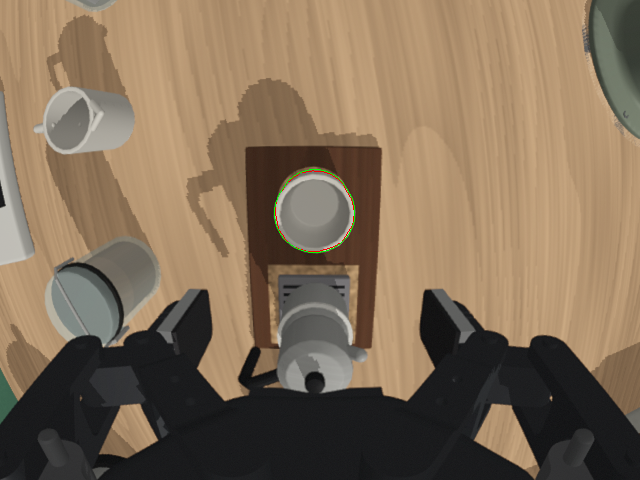

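Request:
{"api": "apply_moves", "payload": {
  "rows": [
    [10,-12,0,0,0,0,84],
    [28,-35,0,0,0,0,84],
    [36,-44,0,0,0,0,84],
    [36,-44,0,0,0,0,84],
    [34,-42,0,0,0,-0.05,84],
    [22,-28,0,0,0,-0.1,84],
    [10,-13,0,0,0,-0.1,84],
    [4,-3,0,0,0,-0.1,84],
    [0,0,0,0,0,0,84],
    [0,0,0,0,0,0,84]
  ]
}}

```text
clock: 35.35
position: [0.6246, -0.0818, 0.2107]
ee_rot: [-2.41, 2.016, -0.001]
ft_force: [-0.9, -0.1, 0.1]
grip_width: 0.982
```

```bash
python3 - <<'E'
from wl import *
go(.6092,-.1453,.14,3.3)
wl('canister',(.6092,-.1453),[-.2,.2],tag='w22')
E
```

```text
t 35.35 pos [624.6 -81.8 210.7] yaw -2.964 tilt z [ 4.e-04 -2.e-04 -1.e+00] q [-0.25  0.5  -0.03  1.04 -0.   -2.  ] F [-0.9 -0.1  0.1] grip 83.9
shift tool mm [59.7 26.4 70.7] turn z 0.019
[(0.76, [359.0, 145.0], 6236)]
canister 0.075 [ 0.608  -0.1473  0.3192]
```

View pics/w22.png

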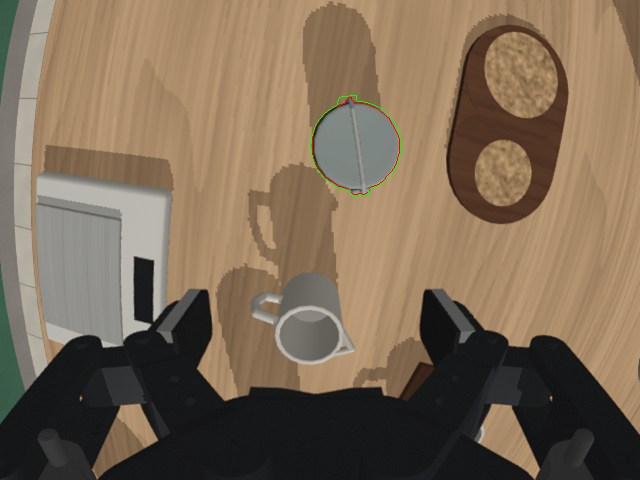

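Request:
{"api": "apply_moves", "payload": {
  "rows": [
    [18,8,0,0,0,0,84],
    [28,13,0,0,0,0,84],
    [13,6,0,0,0,-0.07,84],
    [2.5,0.7,10,0,0,-0.07,84],
    [0,0,30,0,0,0,84],
    [0,0,30,0,0,0,84],
    [0,0,20,0,0,0,84],
    [0,0,5,0,0,0,84],
    [0,0,0,0,0,0,84]
  ]
}}

```text
clock: 36.58
position: [0.6088, -0.1475, 0.1163]
ee_rot: [-2.546, 1.841, -0.002]
ft_force: [-0.6, -0.4, 0.9]
grip_width: 0.979
```

```bash
python3 - <<'E'
from wl import *
go(.6082,-.1472,.04,.319)
wl('canister',(.6082,-.1473),[.32],tag='w23')
E
```

```text
t 36.58 pos [ 608.8 -147.5  116.3] yaw -2.823 tilt z [ 1.e-03 -5.e-04 -1.e+00] q [-0.36  0.57 -0.16  0.83 -0.   -2.25] F [-0.6 -0.4  0.9] grip 83.6
shift tool mm [-0.5  0.5 76.3] turn z -0.000
[(0.86, [322.0, 266.0], 14022)]
canister 0.061 [ 0.6076 -0.1486  0.3694]
```

View pics/w23.png

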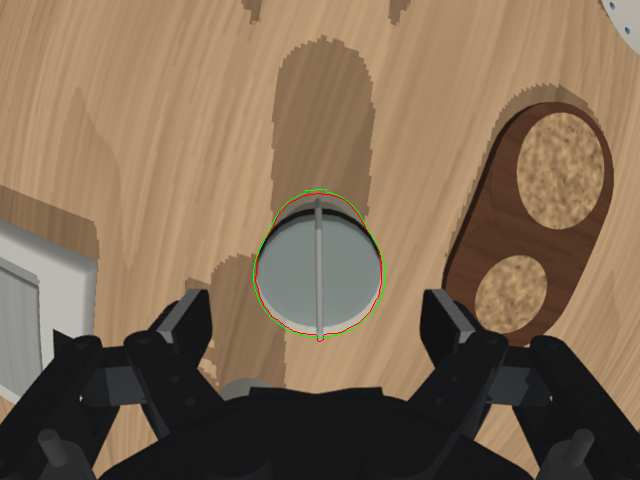

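Request:
{"api": "apply_moves", "payload": {
  "rows": [
    [0,0.7,15,0,0,0,84],
    [0,0,27,0,0,0,84],
    [0,0,22,0,0,0,84],
    [0,0,9,0,0,0,82],
    [0,0,3,0,0,0,78],
    [0,0,0,0,0,0,72],
    [0,0,0,0,0,0,66],
    [0,0,0,0,0,0,60],
    [0,0,0,0,0,0,56],
    [0,0,0,0,0,0,56],
    [0,0,0,0,0,0,56]
  ],
  "newtons": 40
}}

```text
clock: 38.05
position: [0.6086, -0.1475, 0.0413]
ee_rot: [-2.546, 1.84, -0.004]
ft_force: [-1.8, 0.7, 6.9]
grip_width: 0.737
```

```bash
python3 - <<'E'
from wl import *
go(.6082,-.1472,.04,.319)
f=imaging.grab_frame('wrist'); cv2.imwrite('pics/w24.png',f[:,:,::-1])
E
```

```text
t 38.05 pos [ 608.6 -147.5   41.3] yaw -2.822 tilt z [ 0.002  -0.0012 -1.    ] q [-0.36  0.66 -0.23  0.68 -0.   -2.25] F [-1.8  0.7  6.9] grip 62.9
shift tool mm [-0.4  0.3  1.3] turn z 0.000
```

View pics/w24.png

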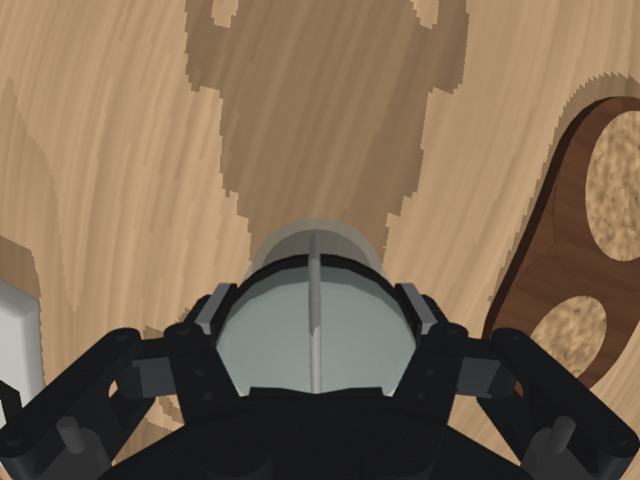

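Request:
{"api": "apply_moves", "payload": {
  "rows": [
    [0,0,-4,0,0,0,56],
    [0,0,-15,0,0,0,56],
    [0,0,-30,0,0,0,56],
    [0,0,-40,0,0,0,56],
    [0,0,-30,0,0,0,56],
    [0,0,-10,0,0,0,56]
  ]
}}

```text
clock: 38.85
position: [0.6095, -0.1475, 0.1719]
ee_rot: [-2.545, 1.839, -0.008]
ft_force: [0.5, 0.1, -3.2]
grip_width: 0.738
```

Request:
{"api": "apply_moves", "payload": {
  "rows": [
    [0,12,0,0,0,0,56],
    [-2,28,0,0,0,0,56],
    [-3,35,0,0,0,0,56],
    [-4,35,0,0,0,0,56],
    [-4,35,0,0,0,0,56],
    [-3,23,0,0,0,0,56],
    [-1,10,0,0,0,0,56],
    [0,3,0,0,0,0,56],
    [0,0,0,0,0,0,56],
    [0,0,0,0,0,0,56]
  ]
}}

```text
clock: 40.1
position: [0.4316, -0.1878, 0.1688]
ee_rot: [-2.547, 1.839, -0.002]
ft_force: [-0.2, -0.3, -2.2]
grip_width: 0.735
```

```bash
python3 - <<'E'
from wl import *
wl('tea_board',(.4569,-.2028),[-.027],tag='w25')
go(.4535,-.2545,.0513,.319)
E
```

```text
[(0.78, [294.0, 165.0], 24949), (0.58, [319.0, 316.0], 26511)]
tea_board 0.306 [ 0.4557 -0.2045 -0.0233]
t 40.20 pos [ 431.5 -187.7  168.8] yaw -2.821 tilt z [ 1.1e-03 -2.0e-04 -1.0e+00] q [-0.57  0.26 -0.52  0.8   0.   -2.46] F [-1.2 -0.  -2.4] grip 63.0
shift tool mm [ 70.3   0.2 117.5] turn z 0.001
```

View pics/w25.png

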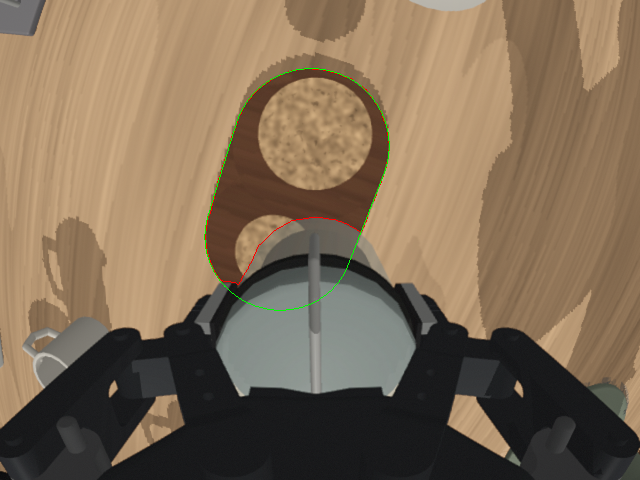

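Request:
{"api": "apply_moves", "payload": {
  "rows": [
    [12,0,0,0,0,0,56],
    [25,-0.5,0,0,0,0,56],
    [22,-0.5,0,0,0,0,56],
    [9,-0.2,5,0,0,0,56],
    [2.2,0,20,0,0,0,56],
    [0,0,30,0,0,0,56],
    [0,0,30,0,0,0,56],
    [0,0,16,0,0,0,56],
    [0,0,6,0,0,0,56],
    [0,0,0,0,0,0,56],
    [0,0,0,0,0,0,56]
  ]
}}

```text
clock: 41.58
position: [0.4549, -0.2546, 0.0628]
ee_rot: [-2.546, 1.84, -0.004]
ft_force: [-0.6, -0.0, -2.2]
grip_width: 0.738
```

```bash
python3 - <<'E'
from wl import *
go(.4547,-.2540,.0513,.319)
for c in('wrist','side'):
    f=imaging.grab_frame(c); cv2.imwrite(f'pics/w26{c}.png',f[:,:,::-1] if c!='side' else f[200:400,260:460,::-1].repeat(3,0).repeat(3,1))
E
```

```text
t 41.58 pos [ 454.9 -254.6   62.8] yaw -2.822 tilt z [ 0.0024 -0.0013 -1.    ] q [-0.65  0.48 -0.51  0.58  0.   -2.54] F [-0.6 -0.  -2.2] grip 63.0
shift tool mm [-0.7  0.1 11.5] turn z 0.000
```

View pics/w26wrist.png

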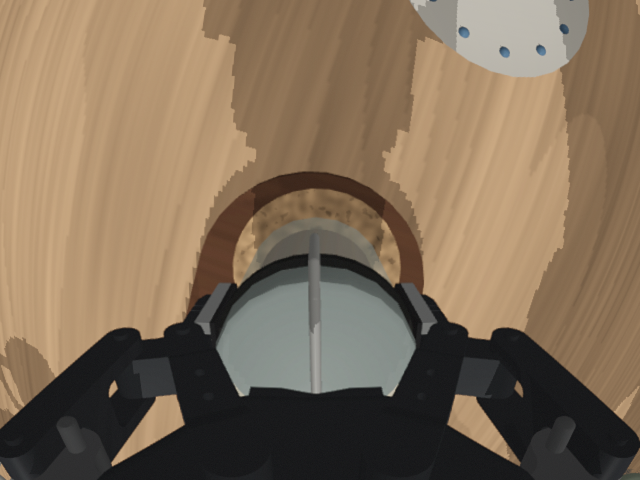

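View pics/w26side.png

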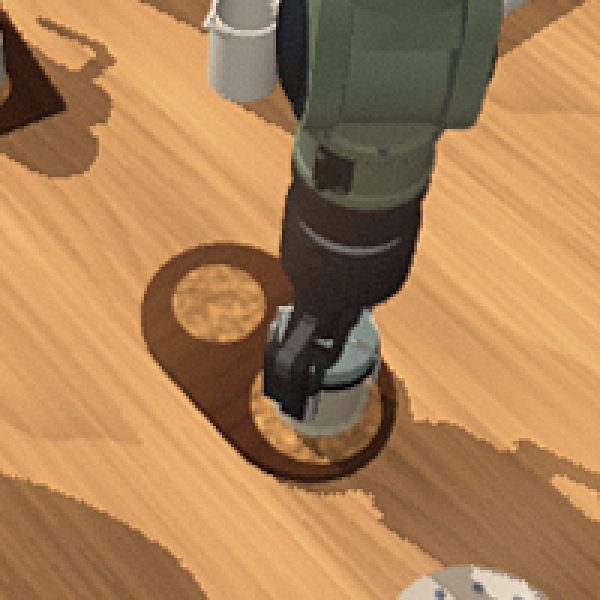

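Request:
{"api": "apply_moves", "payload": {
  "rows": [
    [-0.7,0,6,0,0,0,56],
    [0,0,3,0,0,0,56],
    [0,0,1.5,0,0,0,56],
    [0,0,0.5,0,0,0,56],
    [0,0,0,0,0,0,56],
    [0,0,0,0,0,0,56]
  ]
}}

```text
clock: 42.42
position: [0.4537, -0.2532, 0.0513]
ee_rot: [-2.546, 1.84, -0.001]
ft_force: [-3.1, 1.4, 5.9]
grip_width: 0.743
```

Request:
{"api": "apply_moves", "payload": {
  "rows": [
    [0,0,0,0,0,0,66],
    [0,0,0,0,0,0,74],
    [0,0,0,0,0,0,84],
    [0,0,0,0,0,0,84],
    [0,0,-10,0,0,0,84],
    [0,0,-30,0,0,0,84],
    [0,0,-45,0,0,0,84],
    [0,0,-45,0,0,0,84],
    [0,0,-20,0,0,0,84],
    [0,0,-5,0,0,0,84],
    [-10,0,0,0,0,0,84],
    [0,0,0,0,0,0,84]
  ]
}}

```text
clock: 43.92
position: [0.4496, -0.2425, 0.2047]
ee_rot: [-2.547, 1.839, 0.003]
ft_force: [-0.1, 0.3, 0.5]
grip_width: 0.983
```

```bash
python3 - <<'E'
from wl import *
go(.6163,.0058,.2,.08+np.pi/2)
wl('canister',(.454,-.2535),[.32],z=.01,tag='w27')
wl('tea_board',(.4569,-.2028),[-.027],tag='w27b')
E
```

```text
t 43.92 pos [ 449.6 -242.5  204.7] yaw -2.822 tilt z [-0.0013  0.0016 -1.    ] q [-0.64  0.29 -0.36  0.92  0.   -2.53] F [-0.1  0.3  0.5] grip 83.9
shift tool mm [-183.2 -236.4    4.8] turn z -1.331
[(0.86, [320.0, 216.0], 6988)]
canister 0.068 [ 0.454  -0.2539  0.3666]
[(0.91, [285.0, 268.0], 16417), (0.48, [117.0, 418.0], 62)]
tea_board 0.453 [ 0.4557 -0.2042 -0.0184]
```

View pics/w27.png

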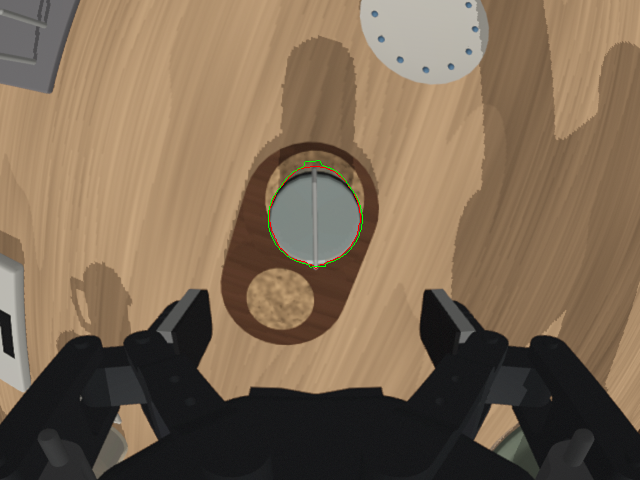

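Request:
{"api": "apply_moves", "payload": {
  "rows": [
    [-10,-18,0,0,0,0,84],
    [-24,-43,0,0,0,0,84],
    [-28,-50,0,0,0,0,84],
    [-28,-50,0,0,0,0,84],
    [-28,-50,0,0,0,0,84],
    [-26,-47,0,0,0,0,84],
    [-16,-28,0,0,0,0,84],
    [-6,-9.5,0,0,0,0,84]
  ]
}}

```text
clock: 45.12
position: [0.6799, 0.0081, 0.205]
ee_rot: [2.548, -1.837, 0.0]
ft_force: [-0.4, 1.1, 0.6]
grip_width: 0.984
```

Request:
{"api": "apply_moves", "payload": {
  "rows": [
    [0,0,0,0,0,0.12,84],
    [0,0,0,0,0,0.18,84],
    [0,0,0,0,0,0.18,84],
    [0,0,0,0,0,0.18,84],
    [0,0,0,0,0,0.18,84],
    [0,0,0,0,0,0.18,84],
    [0,0,0,0,0,0.18,84],
    [0,0,0,0,0,0.18,84],
    [0,0,0,0,0,0.18,84],
    [0,0,0,0,0,0.17,84],
    [0,0,0,0,0,0.08,84],
    [0,0,0,0,0,0,84]
  ]
}}

```text
clock: 46.62
position: [0.6786, 0.0055, 0.2058]
ee_rot: [-0.126, 3.139, -0.001]
ft_force: [-0.6, -0.8, -0.2]
grip_width: 0.986
```

```bash
python3 - <<'E'
from wl import *
go(.6163,.0058,.2,.08+np.pi/2)
wl('milk_jug',(.6163,.0058),[.08],tag='w28')
E
```

```text
t 46.62 pos [678.6   5.5 205.8] yaw 1.651 tilt z [ 1.e-04 -5.e-04 -1.e+00] q [-0.1   0.6   0.12  1.1  -0.   -0.18] F [-0.6 -0.8 -0.2] grip 84.2
shift tool mm [62.1  5.2  5.8] turn z 0.000
[(0.82, [322.0, 140.0], 5917)]
milk_jug 0.064 [ 0.6147  0.0039 -0.1382]
```

View pics/w28.png

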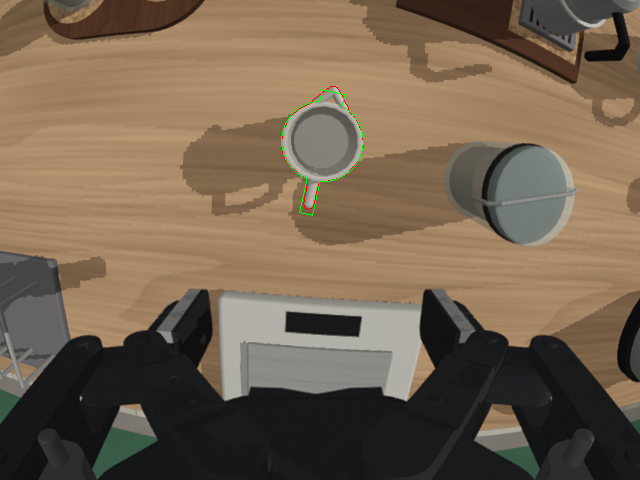

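Request:
{"api": "apply_moves", "payload": {
  "rows": [
    [18,1,0,0,0,0,84],
    [30,2,0,0,0,0,84],
    [13,0.7,0,0,0,0.07,84],
    [2.7,0,10,0,0,0.08,84],
    [0,0,30,0,0,0.068,84],
    [0,0,30,0,0,0,84],
    [0,0,8,0,0,0,84],
    [0,0,0,0,0,0,84]
  ]
}}

```text
clock: 47.72
position: [0.6153, 0.0051, 0.128]
ee_rot: [0.216, 3.134, -0.0]
ft_force: [-0.6, 0.1, 0.2]
grip_width: 0.984
```

```bash
python3 - <<'E'
from wl import *
go(.6148,.0041,.05,1.433)
wl('milk_jug',(.6148,.004),[-.138],tag='w29')
E
```

```text
t 47.73 pos [615.3   5.1 128. ] yaw 1.433 tilt z [ 3.e-04 -2.e-04 -1.e+00] q [-0.11  0.55 -0.18  0.85 -0.    0.03] F [-0.6  0.1  0.2] grip 84.0
shift tool mm [ 0.3 -1.1 78. ] turn z 0.000
[(0.96, [314.0, 260.0], 10696)]
milk_jug 0.041 [ 0.6148  0.0039 -0.1197]
```

View pics/w29.png

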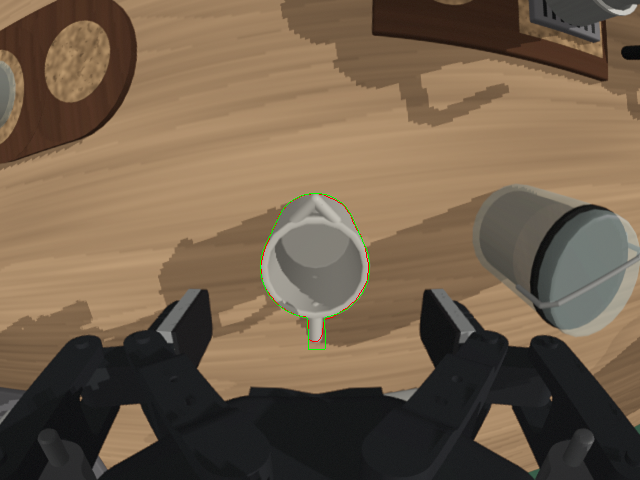

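Request:
{"api": "apply_moves", "payload": {
  "rows": [
    [0.3,-1.1,15,0,0,0,84],
    [0,0,27,0,0,0,84],
    [0,0,23,0,0,0,82],
    [0,0,10,0,0,0,78],
    [0,0,3,0,0,0,72],
    [0,0,0,0,0,0,66],
    [0,0,0,0,0,0,60],
    [0,0,0,0,0,0,54],
    [0,0,0,0,0,0,48],
    [0,0,0,0,0,0,48],
    [0,0,0,0,0,0,48]
  ],
  "newtons": 35
}}

```text
clock: 49.2
position: [0.6159, 0.0042, 0.0511]
ee_rot: [0.216, 3.131, -0.0]
ft_force: [0.2, 0.8, 5.5]
grip_width: 0.662
```

```bash
python3 - <<'E'
from wl import *
go(.4568,-.1543,.06,2.6)
f=imaging.grab_frame('wrist'); cv2.imwrite('pics/w30.png',f[:,:,::-1])
E
```

```text
t 49.20 pos [615.9   4.2  51.1] yaw 1.433 tilt z [ 2.9e-03 -4.0e-04 -1.0e+00] q [-0.11  0.63 -0.25  0.68 -0.    0.02] F [0.2 0.8 5.5] grip 56.5
shift tool mm [ 135.8 -178.8   -9.3] turn z -1.167
```

View pics/w30.png

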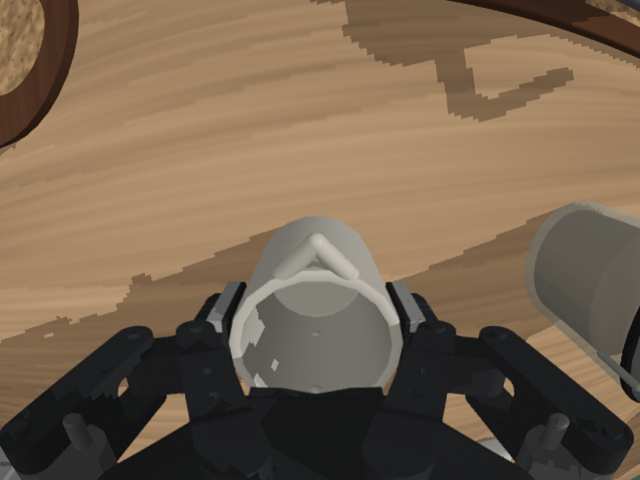

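Request:
{"api": "apply_moves", "payload": {
  "rows": [
    [0,0,-4,0,0,0,48],
    [0,0,-15,0,0,0,48],
    [0,0,-30,0,0,0,48],
    [0,0,-40,0,0,0,48],
    [0,0,-35,0,0,0,48],
    [0,0,-10,0,0,0,48]
  ]
}}

```text
clock: 50.0
position: [0.6164, 0.0041, 0.1871]
ee_rot: [0.216, 3.128, -0.001]
ft_force: [1.2, -0.2, -1.2]
grip_width: 0.661
```

Request:
{"api": "apply_moves", "payload": {
  "rows": [
    [10,-12,0,0,0,0,48],
    [20,-26,0,0,0,0,48],
    [24,-32,0,0,0,0,48],
    [24,-32,0,0,0,0,48],
    [24,-32,0,0,0,0,48],
    [20,-26,0,0,0,0,48],
    [10,-13,0,0,0,0,48],
    [3.4,-4.8,0,0,0,0,48],
    [0,0,0,0,0,-0.06,48],
    [0,0,0,0,0,-0.12,48],
    [0,0,0,0,0,-0.16,48],
    [0,0,0,0,0,-0.16,48]
  ]
}}

```text
clock: 51.5
position: [0.4568, -0.1526, 0.1835]
ee_rot: [-0.576, 3.087, 0.0]
ft_force: [0.4, -0.1, -1.8]
grip_width: 0.655
```

Request:
{"api": "apply_moves", "payload": {
  "rows": [
    [0,0,0,0,0,-0.16,48],
    [0,0,0,0,0,-0.16,48],
    [0,0,0,0,0,-0.16,48],
    [0,0,0,0,0,-0.12,48],
    [0,0,0,0,0,-0.06,48],
    [0,0,0,0,0,0,48],
    [0,0,0,0,0,0,48]
  ]
}}

```text
clock: 52.38
position: [0.4566, -0.1529, 0.1836]
ee_rot: [-1.536, 2.74, -0.001]
ft_force: [0.1, -0.3, -0.8]
grip_width: 0.662
```

```bash
python3 - <<'E'
from wl import *
go(.4573,-.1534,.0611,2.6)
for c in('wrist','side'):
    f=imaging.grab_frame(c); cv2.imwrite(f'pics/w31{c}.png',f[:,:,::-1] if c!='side' else f[180:380,220:420,::-1].repeat(3,0).repeat(3,1))
E
```

```text
t 52.38 pos [ 456.6 -152.9  183.6] yaw 2.593 tilt z [ 7.e-04  0.e+00 -1.e+00] q [-0.48  0.26 -0.47  0.84  0.   -1.5 ] F [ 0.1 -0.3 -0.8] grip 56.5
shift tool mm [ 1.000e-01 -8.000e-01  1.225e+02] turn z -0.007
```

View pics/w31wrist.png

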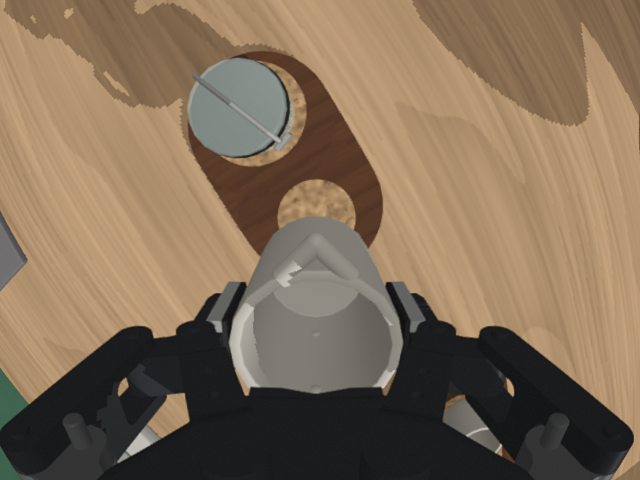

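View pics/w31side.png

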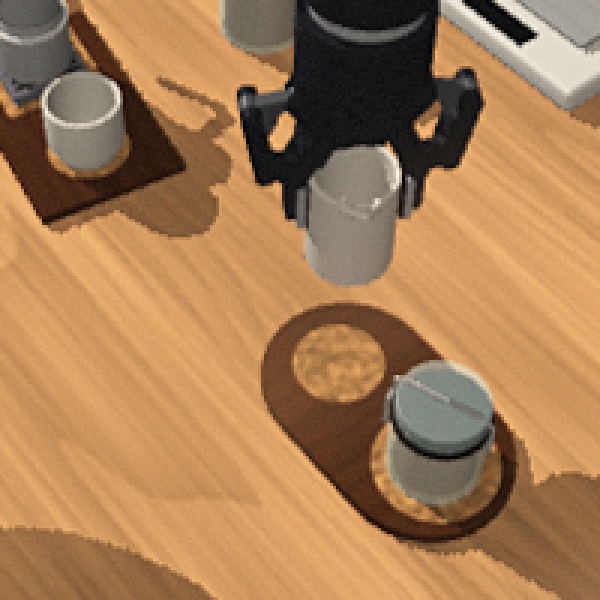

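Request:
{"api": "apply_moves", "payload": {
  "rows": [
    [0,-0.8,12,0,0,0,48],
    [0,0,27,0,0,0,48],
    [0,0,32,0,0,0,48],
    [0,0,25,0,0,0,48],
    [0,0,12,0,0,0,48],
    [0,0,4,0,0,0,48],
    [0,0,0,0,0,0,48],
    [0,0,0,0,0,0,48]
  ]
}}

```text
clock: 53.48
position: [0.4579, -0.1541, 0.0727]
ee_rot: [-1.536, 2.739, -0.003]
ft_force: [0.5, -0.2, -1.7]
grip_width: 0.657
```

```bash
python3 - <<'E'
from wl import *
go(.4573,-.1534,.0611,2.6)
for c in('wrist','side'):
    f=imaging.grab_frame(c); cv2.imwrite(f'pics/w32{c}.png',f[:,:,::-1] if c!='side' else f[180:380,220:420,::-1].repeat(3,0).repeat(3,1))
E
```

```text
t 53.48 pos [ 457.9 -154.1   72.7] yaw 2.593 tilt z [ 0.0025 -0.001  -1.    ] q [-0.48  0.41 -0.6   0.56  0.   -1.5 ] F [ 0.5 -0.2 -1.7] grip 56.1
shift tool mm [-0.3  0.9 11.6] turn z -0.007
```

View pics/w32wrist.png

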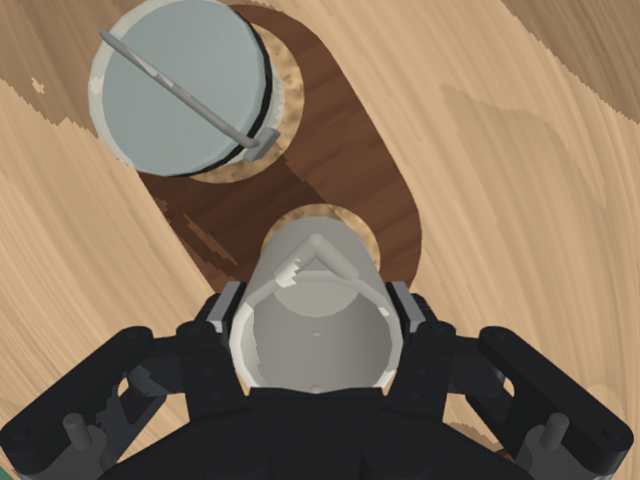

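View pics/w32side.png

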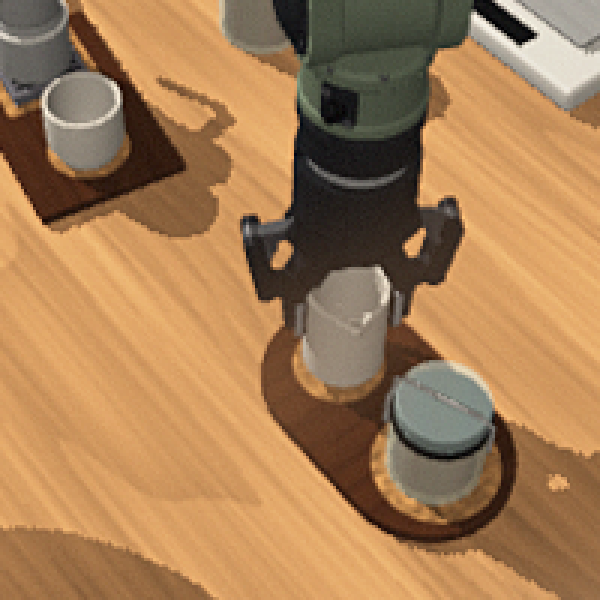

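Request:
{"api": "apply_moves", "payload": {
  "rows": [
    [-0.2,0.3,6,0,0,0,48],
    [0,0,3,0,0,0,48],
    [0,0,1.5,0,0,0,48],
    [0,0,0.8,0,0,0,48],
    [0,0,0,0,0,0,48],
    [0,0,0,0,0,0,48]
  ]
}}

```text
clock: 54.32
position: [0.4567, -0.1534, 0.0611]
ee_rot: [-1.536, 2.74, -0.001]
ft_force: [-2.3, 1.3, 7.6]
grip_width: 0.657
```

Contact felt, so I'll release and retreat.

Request:
{"api": "apply_moves", "payload": {
  "rows": [
    [0,0,0,0,0,0,58],
    [0,0,0,0,0,0,66],
    [0,0,0,0,0,0,76],
    [0,0,0,0,0,0,82],
    [0,0,-10,0,0,0,82],
    [0,0,-30,0,0,0,82],
    [0,0,-45,0,0,0,82],
    [0,0,-45,0,0,0,82],
    [0,0,-25,0,0,0,82],
    [0,0,-5,0,0,0,82],
    [-20,0,0,0,0,0,82],
    [0,0,0,0,0,0,82]
  ]
}}

```text
clock: 55.82
position: [0.467, -0.1355, 0.2197]
ee_rot: [1.539, -2.739, -0.001]
ft_force: [0.3, -1.2, -0.4]
grip_width: 0.96
```

```bash
python3 - <<'E'
from wl import *
go(.4573,-.1534,.0611,2.6)
wl('milk_jug',(.457,-.154),[1.03],z=.01,tag='w33')
wl('tea_board',(.4569,-.2028),[-.027],tag='w33b')
D={}
for c in('scene','side'):
    f=imaging.grab_frame(c); cv2.imwrite(f'pics/w33{c}.png',f[:,:,::-1])
    cal=imaging.get_calibration(c); D[c]=(cal,{n:imaging.masks_of(n,c) for n in ['moka_pot','cup','canister','milk_jug','tall_canister','mug']})
for n,x,z,a in [('moka_pot',(.45,.22),.02,.22),('cup',(.434,.121),.01,0),('canister',(.455,-.253),.01,.32),('milk_jug',(.458,-.153),.01,1.03),('tall_canister',(.635,.157),0,0),('mug',(.457,.403),0,0)]:
    for c in D:
        r=D[c][1][n]
        for q in r[:2]:
            o=fit(n,[(D[c][0],q['mask'],False)],x,[a],z)[0]; print(n,c,round(q['confidence'],2),round(o[0],3),np.round(o[1],4))
E
```

```text
t 55.83 pos [ 467.  -135.5  219.7] yaw 2.595 tilt z [-4.e-04  4.e-04 -1.e+00] q [-0.43  0.23 -0.4   0.94  0.   -1.46] F [ 0.3 -1.2 -0.4] grip 82.0
shift tool mm [ 20.3  -1.1 158.6] turn z -0.005
[]
[(0.64, [312.0, 200.0], 5418)]
tea_board 0.865 [ 0.5225 -0.179   0.9899]
moka_pot scene 0.91 0.058 [0.4518 0.2199 0.0765]
moka_pot side 0.79 0.087 [0.4505 0.2224 0.2732]
cup scene 0.85 0.044 [0.4339 0.1205 0.1397]
cup side 0.84 0.031 [0.4334 0.121  0.0505]
canister scene 0.95 0.078 [ 0.456  -0.2505  0.2584]
canister side 0.64 0.093 [ 0.4545 -0.2507 -0.466 ]
canister side 0.57 0.772 [ 0.4006 -0.2117  0.4153]
milk_jug scene 0.72 0.094 [ 0.458  -0.1542  0.8925]
milk_jug scene 0.57 1.0 [ 0.458 -0.153  1.03 ]
tall_canister scene 0.97 0.064 [0.6356 0.1562 0.1065]
tall_canister side 0.66 0.608 [ 0.636   0.1594 -0.0385]
mug scene 0.61 0.066 [ 0.4575  0.4033 -0.0498]
mug scene 0.37 1.0 [0.457 0.403 0.   ]
mug side 0.77 0.125 [0.4568 0.4061 0.0057]
```

View pics/w33.png

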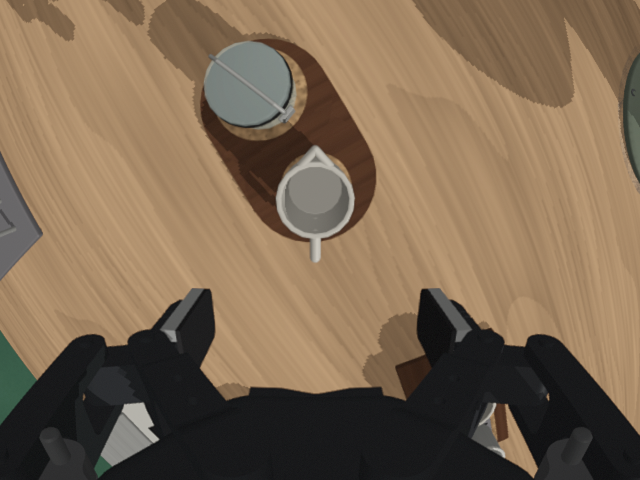

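View pics/w33side.png

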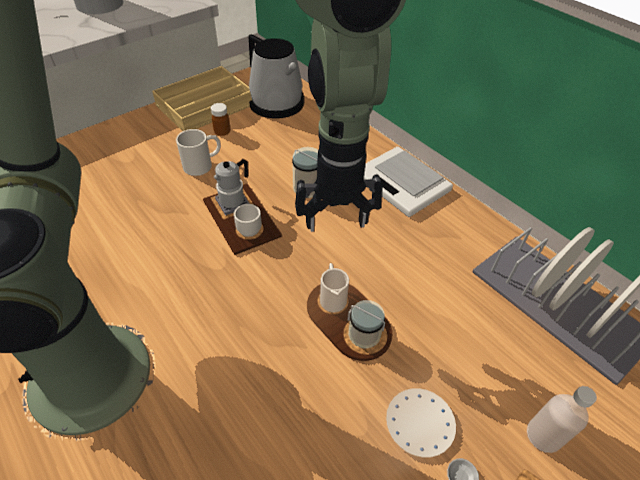

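View pics/w33scene.png

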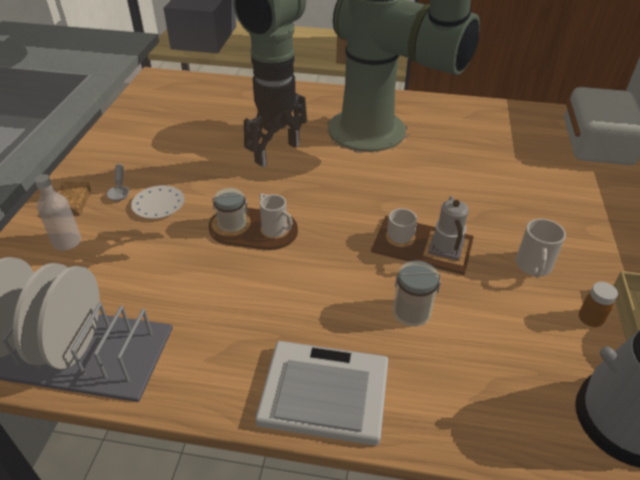

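All pieces are standing on their inlays, within about 2 mm in the fixed cameras, and the gripper is clear. Handing in.

```bash
python3 -c "
from bench import env
print(env.finish_job(), env.get_state()['clock'])"
```

```text
the job is handed in; nothing more can be done
the job is handed in; nothing more can be done
```

Both kits are made up as asked, and the job was handed in at about 56 s of the 138 s limit. I placed the pieces in the order given: trivet, moka pot, cup, short canister, milk jug. Each was set down until light contact showed (6 to 9 N at the wrist), then released, and the gripper was well clear at hand-in.

**Final positions:** after the last release I fitted the fixed-camera pictures again. The moka pot, cup, canister and jug each came out within about 2 mm of their inlay centres. The largest offset was the canister, at about 2.2 mm. The trivet was checked with the wrist camera before the pot went on, and its margins in the square inlay were even all round, to about a pixel.

**Left alone:** the tall canister and the mug measured where they stood at the start, within 1 to 3 mm, which is measurement noise.

**Checks that failed or disagreed:**
- **Wrist camera offset:** it read positions about 2 to 3 mm off the fixed cameras throughout. I used its readings for both picking and placing, so the offset cancels.
- **Jug at the end:** the wrist detector missed it, and the side camera had no usable mask for it. Its final position rests on the scene camera alone, plus a look at the pictures.
- **Last wrist fit of the tea board:** it was poor because the board was hidden under its load, so I ignored it.

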